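Swap a jukebox credit board with its ejector levers

ROBOT

A 6-joint arm with a two-finger parallel gripper is mounted at the origin on the work surface. World frame = base frame: x ahead of the robot, y to its left, z up, the work surface at z = 0. Lengths are in m, angles in rad, forces in N, time in s.
With the tool pointing down it reaches from about 0.375 to 0.9 m from the base axis. Payload 3.1 kg.
Tool frame: the origin (TCP) lies on the centre line of the jaws, within the pads' length; the fingertips stand 25 mm ahead of it and the grasp point (between the pads) lies 6 mm ahead of it; z points along the fingers, y is the line along which they close (so a half turn about z gives the same grasp; the last joint's range is limited). The gripper opens to 85 mm and grips with 20 to 120 N. Pads are 22 mm wide; open, the fingers measure 114 mm over their backs; the gripper's body (76 mm by 85 mm) begins 54 mm behind the grasp point. The pads swing forward as they close: fully open they stand 13 mm farther back than shut.
Start: joints at [-1.347, 0.527, 1.433, -0, 1.181, -0.178], TCP at [0.245, -0.575, 0.256] pointing down, gripper open.
Joint ranges: [-3.08, 3.08], [-0.75, 2.2], [0.22, 2.44], [-1.43, 4.57], [0, 2.65], [-2.85, 2.85]. Speed limits (rad/s): [2.79, 2.79, 3.14, 3.14, 3.14, 3.14].

INTERFACE

Orientations are given as [roll, pitch, yaw] about the fixed x, y, z axes, in that order (R = Rz(yaw) Ry(pitch) Rx(roll)).
In Python, from rig import * gives the robot as it stands.
- The arm moves only by the tool arm_command, never from a script. Its argument "targets" is a list that holds one entry, the list of rows, each a list of 7 numbers: the shift along the tool's x, y, z in cm, then the turn, a rotation vector about the tool's x, y, z in degrees, then the opening, from 0 (shut) to 1 (fully open). A call has exactly 8 rows; each row is the pose to reach, as a shift and turn from the pose commanded when the call began, along the tool's axes at that moment; what a row does not reach only later rows make up. A row lasts 1/12 s, in which the tool goes at most 41.7 mm and 7.16 degrees, less where a joint would pass 70% of its speed; a pose out of reach is approached as far as the arm can. A call with a gripper value outside its range is refused whole. The fingers move at their own pace and stop on an object; "squeeze" is the grip in N (left out, the last holds). Time passes only in rows, so rows that repeat a pose let the fingers close, or fill a call up. It gives the time, the measured TCP pose, the force, the opening and the grip force at its end, in the units of the state.
- read_state(): the state, without advancing time (a new reading comes with each control period).
- read_camera(name): name is "side" or "top"; returns a dict with "image" (420x560x3 uint8, blue, green, red), "z_map" (420x560 float32, m along the optical axis (not along the pixel's ray), 0 where there is no reading), "fovy" (degrees; the focal length in pixels is half the picture's height over the tangent of half this angle, whatever the lens; pixels are square), "cx", "cy" (the principal point, pixels), "distortion" ([k1, k2, p1, p2, k3] as OpenCV has them; the pictures are not rectified), "R" (3x3) and "t" (3): a world point X has camera coordinates R X + t. Camera axes: x right, y down, z forward; pixel columns grow to the right and rows downward; lengths in m; the calibration is good to about 2 mm. A picture is of the moment at which its call begins.
- job_done(): hands the job in; it is judged then, once.
Trained networks look in a picture, given as the dict that the camera call returned (one of the last four; its "shot" number tells which), for a name from the list of things; names that differ only in an ending like _2 or _b are one class to them, and where a whole thing is asked for, a point or a joint stands for the part that bears it (a point fixed in the world has none). Each returns a list of dicts, best first, with "confidence" (0 to 1); they miss things now and then, are a little off and sometimes report something else, mostly with a low value. They report only what shows in the picture. A call takes as long as a camera call. They do not tell look-alikes from the thing itself.
- spot_in(picture, label): "rect" ([left, top, right, bottom] in pixels, round what is visible of it).
- spot_point(picture, label): "point" ([row, column] in pixels: a listed point, or the origin of a listed thing).
The state is a dict: "clock": time; "joint_positions": joint angles; "joint_velocities": joint speeds; "effort": joint torques, N m; "tool_pos": TCP position; "tcp_rot": TCP orientation; "ft_force": force on the tool from outside, world axes, zero at the start; "torque": the same for the moment, N m; "gripper_width": finger opening in m; "grip_force": force on a finger pad.
Only numpy, scipy, OpenCV 4.12 (cv2) and the standard library are available. Lean on these libraries where they do the work, as an engineer would, in place of code of your own. Each camera call takes 0.05 s, during which the arm holds its last target. There are 200 camera calls.

TASK

Change the faulty board in the jukebox controller: swing both ejector levers all the way outward to pry the old board up, lift it out and lay it flat in the steel tray, then set the spare board in the dock and swing both levers fully inward so that they seat it and hold it down. Also push every relay that lies on the bench fully home in a recess of the relay bay (any recess), and then press the bay's hinged cover down until its catches snap over it and hold it shut. Leave the lamp, idler wheel, coin slide and cartridge where they are.

Things in the scene. Friction and masses are not known exactly. Their poses are not given: they have to be found in the camera images.
- chassis: The controller chassis, fixed to the bench: dark steel slab 210 (x) x 190 (y) x 12 mm. Origin at the centre of its underside; all chassis-frame coordinates below use its axes (z up), in mm. The board dock (along x) is centred at y = -50, the relay bay (black block 168 x 78 mm, top at z = 28) has its recesses at y = 44.
- dock_seat (a point): Centre of the dock at the height of a seated board's underside (chassis 0, -50, 28). A seated board lies on two rails at z = 28 with its long side along chassis x (either way round), between four pairs of corner guides with 2 mm play at each end and 2.5 mm at each side; the guides are 44 mm high above the bench with flared lead-ins up to z = 55. Sprung contacts under the board (6 N) lift it 3 mm unless the levers hold it down.
- old_board_grip (a point): The faulty board, at start seated in the dock under both lever hooks: green circuit board 140 x 56 x 4 mm (long side its x) with an aluminium heat-sink block 40 (x) x 28 (y) x 24 mm on its middle; 0.14 to 0.28 kg. The point is the centre of the heat sink, 16 mm above the board's underside, 12 mm below the heat sink's top. Take it by the heat sink, across its y. Seated, the point is at chassis z = 44; on the fully opened levers about z = 51.
- new_board_grip (a point): The spare board, same make and same point as the old board; at start it lies flat on the bench.
- lever_near (a joint): Angle (rad) of the ejector lever at the dock's end nearer the robot: 0 = fully inward, upright, hook over the board's end; 0.7 = fully outward (stop), hook clear of the board and toe lifting it. Stiff hinge (0.08 N m), stays where left; 2 to 4 N at the tip moves it.
- lever_far (a joint): The same for the lever at the dock's end farther from the robot.
- lever_near_tip (a point): Middle of the near lever's blade 60 mm above its hinge (blade 14 mm wide along chassis y, 6 mm thick, ends 68 mm above the hinge, seen with a black thumb pad round its top). At 0 rad the tip is at chassis (-75, -50, 80); it swings towards chassis -x as the lever opens.
- lever_far_tip (a point): The same for the far lever: at 0 rad at chassis (75, -50, 80), swings towards chassis +x as it opens.
- lever_near_hinge (a point): Hinge axis of the near lever (along chassis y), chassis (-76, -50, 20).
- lever_far_hinge (a point): Hinge axis of the far lever (along chassis y), chassis (76, -50, 20).
- recess1 (a point): Mouth centre of the recess nearest the robot, chassis (-54, 44, 28). Each recess is 39 (x) x 36 (y) mm and 16 mm deep, its long lips bevelled. A sprung pad on its -y side, sticking 3 mm into that width, stops a relay about 6 mm proud; some 4 to 10 N on the relay's top pushes it home, and the pad then grips it.
- recess2 (a point): Mouth centre of the middle recess, chassis (0, 44, 28), same size.
- recess3 (a point): Mouth centre of the recess farthest from the robot, chassis (54, 44, 28), same size.
- cover (a joint): Angle (rad) of the bay's flat grey cover: 0 = shut and snapped, 2.4 = widest open; at start about 2.1 to 2.3 (leaning back, away from the dock). Stiff hinge, stays where left. Two sprung catches snap over it just before 0: about 6 to 10 N at the free edge; resting unsnapped on them it stands at about 0.2.
- cover_hinge (a point): Middle of the cover's hinge axis (along chassis x), chassis (0, 88, 53.5).
- cover_edge (a point): Middle of the cover's free edge, 80 mm from the hinge. Cover 168 (x) x 80 x 5 mm, hinge and this point at mid thickness; shut, the edge is at chassis (0, 8, 53.5). The catches stand at chassis x = -87 and 87, y = 20, up to z = 66.
- tray: Open steel tray, fixed to the bench, 180 (x) x 96 (y) x 24 mm, walls and floor 5 mm; origin at the centre of its underside.
- relay1_center (a point): A plug-in relay (two or three stand upright on the bench, all alike), 36 mm tall: plug 36 (x) x 34 (y) x 16 mm (lowest 3 mm 32 x 30), flange 42 x 40 x 4 mm, grey cap 30 (x) x 26 (y) x 16 mm on top; 60 g. Point: its centre, 18 mm up, 10 mm below the cap's centre. Grip the cap across y. Goes in either way round, x along chassis x; home, flange flush on the bay, point at chassis z = 30, top at 48.
- relay2_center (a point): Another relay, exactly like relay 1, with the same point.
- relay3_center (a point): Another relay, exactly like relay 1, with the same point.
- pilot_lamp: Bystander: green glass pilot lamp, 32 mm across, 44 mm tall; origin at the centre of its underside.
- idler_wheel: Bystander: black rubber idler wheel, 56 mm across, 14 mm thick, lying flat; origin at the centre of its underside.
- coin_slide: Bystander: nickel coin slide 70 x 35 x 18 mm; origin at the centre of its underside.
- cartridge: Bystander: tin pick-up cartridge 36 x 20 x 14 mm; origin at the centre of its underside.
There are look-alikes about, which are no part of the job. What is shaped like the part that bears new_board_grip but pink is not meant.

How it is judged:
On the way, in this order (a step that is already met when the one before it is completed fails the run):
1. both levers swung outward, the old board pried up in the dock (value of joint each of lever_near, lever_far above 0.5 rad and z of old_board_grip in the frame of chassis above 0.048 m and x of old_board_grip in the frame of chassis between -0.008 and 0.008 m and y of old_board_grip in the frame of chassis between -0.058 and -0.042 m), for 0.2 s.
2. the old board lies flat in the tray (x of old_board_grip in the frame of tray between -0.03 and 0.03 m and y of old_board_grip in the frame of tray between -0.03 and 0.03 m and z of old_board_grip in the frame of tray below 0.026 m and angle between old_board_grip's own z axis and vertical below 0.1 rad), for 0.2 s.
3. the spare board is seated in the dock with both levers inward (x of new_board_grip in the frame of chassis between -0.005 and 0.005 m and y of new_board_grip in the frame of chassis between -0.055 and -0.045 m and z of new_board_grip in the frame of chassis below 0.046 m and value of joint each of lever_near, lever_far below 0.1 rad), for 0.2 s.
At the end, for the whole second after the job is handed in: Old board flat in the tray, within 30 mm of its middle each way; spare board in the dock within 2 mm of its seat, both levers within 0.1 rad of fully inward; every relay present in a recess within 2 mm of home; cover shut within 0.05 rad under its catches (all of step 2 and all of step 3 and ((x of relay1_center in the frame of chassis between -0.06 and -0.048 m and y of relay1_center in the frame of chassis between 0.038 and 0.05 m and z of relay1_center in the frame of chassis below 0.032 m) or (x of relay1_center in the frame of chassis between -0.006 and 0.006 m and y of relay1_center in the frame of chassis between 0.038 and 0.05 m and z of relay1_center in the frame of chassis below 0.032 m) or (x of relay1_center in the frame of chassis between 0.048 and 0.06 m and y of relay1_center in the frame of chassis between 0.038 and 0.05 m and z of relay1_center in the frame of chassis below 0.032 m)) and ((x of relay2_center in the frame of chassis between -0.06 and -0.048 m and y of relay2_center in the frame of chassis between 0.038 and 0.05 m and z of relay2_center in the frame of chassis below 0.032 m) or (x of relay2_center in the frame of chassis between -0.006 and 0.006 m and y of relay2_center in the frame of chassis between 0.038 and 0.05 m and z of relay2_center in the frame of chassis below 0.032 m) or (x of relay2_center in the frame of chassis between 0.048 and 0.06 m and y of relay2_center in the frame of chassis between 0.038 and 0.05 m and z of relay2_center in the frame of chassis below 0.032 m)) and ((x of relay3_center in the frame of chassis between -0.06 and -0.048 m and y of relay3_center in the frame of chassis between 0.038 and 0.05 m and z of relay3_center in the frame of chassis below 0.032 m) or (x of relay3_center in the frame of chassis between -0.006 and 0.006 m and y of relay3_center in the frame of chassis between 0.038 and 0.05 m and z of relay3_center in the frame of chassis below 0.032 m) or (x of relay3_center in the frame of chassis between 0.048 and 0.06 m and y of relay3_center in the frame of chassis between 0.038 and 0.05 m and z of relay3_center in the frame of chassis below 0.032 m)) and value of joint cover below 0.05 rad); the robot touches nothing.
It fails at once if the pilot lamp is moved by more than 25 mm (distance of pilot_lamp from where it was at the start of the episode above 0.025 m).
It fails at once if the idler wheel is moved by more than 25 mm (distance of idler_wheel from where it was at the start of the episode above 0.025 m).
It fails at once if the coin slide is moved by more than 25 mm (distance of coin_slide from where it was at the start of the episode above 0.025 m).
It fails at once if the cartridge is moved by more than 25 mm (distance of cartridge from where it was at the start of the episode above 0.025 m).
Of relay1, relay2, relay3 only 2 to 3 are there at a start; the rules pass over those that are not, and their reading is None.
At some moment in a run one of relay1, relay2, relay3 may be knocked a few centimetres aside while the robot is not near it.
Once in a run the grip may slacken for a moment while it holds something.
It also fails if it takes over 210 s, if anything falls off the work surface, if the arm or the gripper's body presses on something with over 40 N, if the wrist force passes 120 N, or if a joint passes its speed limit or range.

## Working session

There is one attempt and no reset: what is moved stays moved. The work goes in short steps, Python scripts to look and compute and a tool call to move; the robot and the scene stay as the last step left them, time stands still between calls to the robot, and variables do not carry over. Pictures are saved under pics/ and viewed, at most 14 in all, crops included, and the job is handed in when it is done.

Besides the shell and the picture viewer there is one more tool, called after "Call:" as a command line: name --argument value ..., lists and objects as JSON in quotes. arm_command: Moves the arm, as the interface text tells. Its arguments: {"type":"object","properties":{"targets":{"type":"array","items":{"type":"array","items":{"type":"array","items":{"type":"number"}}}},"squeeze":{"type":"number"}},"required":["targets"]}

```bash
ls; mkdir -p pics
cat > h.py <<'E'
from rig import *
import numpy as np, cv2
from scipy.spatial.transform import Rotation as Ro
def K(p):
    f=p["image"].shape[0]/2/np.tan(np.radians(p["fovy"])/2)
    return np.array([[f,0,p["cx"]],[0,f,p["cy"]],[0,0,1.]])
def ray(p,r,c):
    u=cv2.undistortPoints(np.array([[[c,r]]],float),K(p),np.array(p["distortion"],float))[0,0]
    return np.array([u[0],u[1],1.])
def at(p,r,c,z=None):
    "world point of pixel; on plane z if given else from z_map"
    R=np.array(p["R"]);t=np.array(p["t"]);d=ray(p,r,c)
    if z is None: s=p["z_map"][int(round(r)),int(round(c))]
    else:
        o=-R.T@t;w=R.T@d;s=(z-o[2])/w[2]
    return R.T@(d*s-t)
def cloud(p):
    h,w=p["z_map"].shape;R=np.array(p["R"]);t=np.array(p["t"])
    g=np.stack(np.meshgrid(np.arange(w),np.arange(h)),-1).reshape(-1,1,2).astype(float)
    u=cv2.undistortPoints(g,K(p),np.array(p["distortion"],float))[:,0]
    z=p["z_map"].reshape(-1,1)
    X=(np.hstack([u,np.ones((len(u),1))])*z-t)@R
    X[z[:,0]==0]=np.nan
    return X.reshape(h,w,3)
def pix(p,X):
    R=np.array(p["R"]);return cv2.projectPoints(np.array(X,float).reshape(-1,1,3),cv2.Rodrigues(R)[0],np.array(p["t"],float),K(p),np.array(p["distortion"],float))[0][:,0]
E
python3 - <<'E'
from h import *
for n in("top","side"):
    p=read_camera(n); cv2.imwrite(f"pics/{n}0.png",p["image"])
    R=np.array(p["R"]);print(n,-R.T@np.array(p["t"]),R[2],p["fovy"],p["distortion"])
    for l in["chassis","tray","old_board_grip","new_board_grip","relay1_center","pilot_lamp","idler_wheel","coin_slide","cartridge","lever_near_tip","lever_far_tip","cover_edge","cover_hinge","recess1","recess2","recess3","dock_seat"]:
        print(l,[(np.round(d["point"],1).tolist(),round(d["confidence"],2)) for d in spot_point(p,l)][:5])
print(read_state())
E
```

```text
pics
top [0.45382232 0.02018633 1.27377434] [ 0.09308115  0.0110909  -0.99559675] 43.029065726198404 [-0.06725771  0.          0.          0.          0.        ]
chassis [([221.8, 247.8], 0.66), ([186.0, 268.3], 0.15)]
tray [([243.2, 442.9], 0.85)]
old_board_grip [([217.2, 269.4], 0.9), ([219.0, 266.1], 0.55)]
new_board_grip [([174.0, 379.4], 0.75), ([247.5, 371.7], 0.67), ([312.8, 325.5], 0.55), ([274.0, 141.7], 0.25)]
relay1_center [([273.7, 141.0], 0.78), ([214.3, 130.5], 0.24)]
pilot_lamp [([223.6, 248.9], 0.73), ([288.7, 235.6], 0.52), ([245.2, 370.7], 0.18)]
idler_wheel [([134.9, 262.8], 0.59), ([225.7, 206.6], 0.47)]
coin_slide [([251.1, 270.9], 0.47), ([288.6, 235.5], 0.32)]
cartridge [([145.6, 200.3], 0.71)]
lever_near_tip [([252.3, 270.9], 0.48)]
lever_far_tip [([184.7, 267.8], 0.52)]
cover_edge [([218.2, 179.6], 0.71)]
cover_hinge [([223.9, 204.1], 0.84), ([250.1, 270.1], 0.63)]
recess1 [([245.2, 229.9], 0.92), ([224.1, 226.0], 0.88), ([198.8, 229.7], 0.62)]
recess2 [([245.2, 229.9], 0.92), ([224.1, 226.0], 0.88), ([198.8, 229.7], 0.62)]
recess3 [([245.2, 229.9], 0.92), (
[... 1274 characters left out ...]
ositions': array([-1.34650356e+00,  5.27497474e-01,  1.43270917e+00,  1.68945262e-05,
        1.18139226e+00, -1.78523010e-01]), 'joint_velocities': array([-9.48705036e-04,  1.31908814e-05, -6.87672696e-04,  8.89416753e-04,
        6.66706699e-04,  2.21913349e-03]), 'effort': array([-1.03635095e-03, -4.42310786e+01, -1.78412962e+01, -2.12120485e-04,
        8.22810016e-04,  4.80905662e-07]), 'tool_pos': array([ 0.24501878, -0.57494382,  0.25630903]), 'tcp_rot': array([-3.14158928e+00, -1.64909659e-05,  4.02809359e-01]), 'ft_force': array([ 0.31197308,  0.38784957, -0.078344  ]), 'torque': array([ 0.02023212, -0.01374577,  0.07683307]), 'grip_force': 0.0, 'gripper_width': 0.08543189049457464}
```

View pictures.

View pics/top0.png

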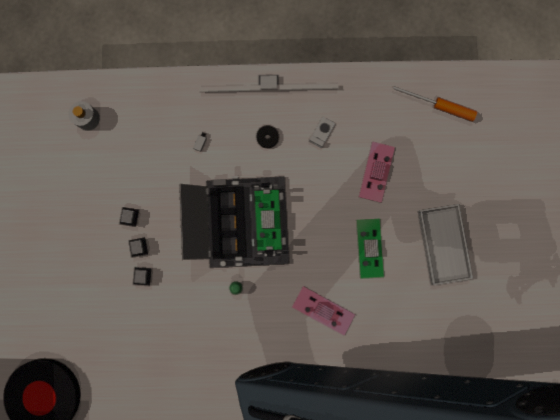

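View pics/side0.png

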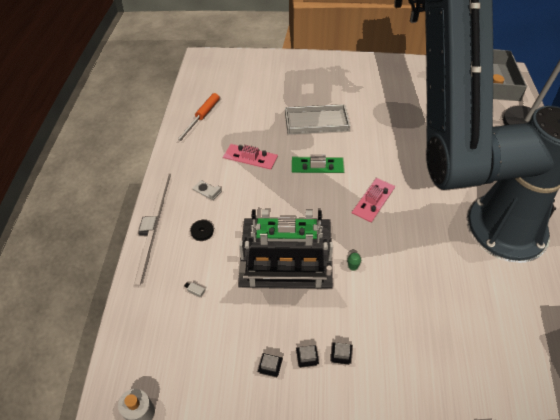

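```bash
cat > m.py <<'E'
from h import *
def rect(P):
    (c,s,a)=cv2.minAreaRect((P[:,:2]*1000).astype(np.float32)); return np.round(c,1),np.round(s,1),round(a,1)
def blobs(p,X,mask,mn=30):
    n,L,st,_=cv2.connectedComponentsWithStats(mask.astype(np.uint8))
    for i in range(1,n):
        if st[i,4]>mn:
            P=X[L==i];P=P[np.isfinite(P[:,0])]
            if len(P)>10: yield st[i,:2]+st[i,2:4]//2,len(P),P
E
python3 - <<'E'
from m import *
for n in("top","side"):
    p=read_camera(n);X=cloud(p);im=p["image"].astype(int);z=X[...,2]*1000
    w=np.isfinite(z)&(X[...,0]>.35)&(X[...,0]<.85)&(abs(X[...,1])<.6)
    hsv=cv2.cvtColor(p["image"],cv2.COLOR_BGR2HSV)
    g=(hsv[...,0]>45)&(hsv[...,0]<80)&(hsv[...,1]>120)
    print(n,"bench z",np.median(z[w&(abs(z)<10)]))
    for nm,m in(("green",g&w),("z31-41",w&(z>31)&(z<41)),("z18-30",w&(z>19)&(z<31)),("heatsink", w&(z>50)&(z<60)),("slab",w&(z>8)&(z<80))):
        for c,k,P in blobs(p,X,m): print(nm,c,k,*rect(P),"z",np.round(np.percentile(P[:,2]*1000,[5,50,95]),1))
E
```

```text
top bench z -0.2992157305925056
green [268 220] 1069 [556.8  57. ] [145.8  58.5] 1.8 z [27.  31.8 36.3]
green [371 248] 869 [ 484.9 -185.2] [136.1  55. ] 2.5 z [-0.5  3.9  8.2]
z31-41 [219 182] 36 [648.1 169.5] [12.3 28.5] 0.2 z [31.1 32.7 36.2]
z31-41 [269 220] 805 [555.9  55.7] [143.9  58.4] 3.5 z [31.2 33.2 37.8]
z31-41 [127 216] 127 [571.6 389.1] [26.1 29.5] 79.9 z [31.7 35.6 38.9]
z31-41 [136 247] 144 [497.9 366.5] [30.2 27.3] 10.5 z [32.2 35.5 39.2]
z31-41 [140 277] 143 [428.9 357.7] [27.5 30.4] 86.7 z [31.4 34.8 38.7]
z31-41 [236 288] 82 [398.6 133.8] [27.9 27.7] 43.8 z [31.9 36.2 40.6]
z18-30 [455 109] 408 [ 817.9 -400.6] [104.5  28.1] 69.0 z [20.  25.1 30. ]
z18-30 [378 170] 193 [ 669.6 -207.1] [28.8 41.3] 73.7 z [22.9 27.1 30.2]
z18-30 [220 182] 50 [648.  167.8] [14.7 28.7] 2.6 z [21.4 28.8 30.8]
z18-30 [228 222] 1567 [553.1 150.4] [168.7  79. ] 1.8 z [22.1 26.9 30.3]
z18-30 [271 199] 103 [604.2  49.6] [48.9 39.2] 2.4 z [25.2 29.4 30.9]
z18-30 [446 244] 515 [ 490.1 -362.1] [179.3  97.7] 7.9 z [19.5 23.  27.2]
z18-30 [129 217] 93 [571.1 387.9] [37.7 41.7] 76.8 z [19.3 21.2 3
[... 3565 characters left out ...]
28.2 32. ]
slab [207 190] 195 [772.3 -76.3] [39.1 70.1] 61.0 z [ 8.3 11.1 20.7]
slab [369 195] 63 [356.5 -65.6] [31.7 12.9] 87.3 z [10.4 27.2 31.7]
slab [286 248] 5961 [555.6 112.2] [210.7 202.3] 1.9 z [10.5 26.1 59.1]
slab [202 230] 346 [761.8  56.5] [51.7 56.3] 10.3 z [10.3 14.7 17.9]
slab [354 261] 169 [401.6 139.2] [25.1 27.1] 89.3 z [12.3 36.1 45.1]
slab [194 289] 169 [754.2 218.3] [22.6 48.6] 67.9 z [10.5 14.7 18.2]
slab [341 353] 413 [431.4 357.4] [40.6 42.8] 85.5 z [18.1 30.3 38.6]
slab [307 355] 392 [500.4 367. ] [41.  40.9] 9.4 z [18.2 31.8 38.3]
slab [270 365] 429 [573.6 389.7] [41.9 42.8] 78.0 z [17.8 28.  38.6]
slab [136 404] 904 [820.5 500. ] [59.6 58.6] 87.4 z [25.9 50.7 71.5]
```

```bash
cat > pl.py <<'E'
from h import *
O=np.array([.5553,.1058,0]); YAW=1.9
def ch(x,y,z): return O+Ro.from_euler("z",YAW,degrees=True).apply([x/1e3,y/1e3,z/1e3])
def tr(o,yaw,x,y,z): return np.array(o)+Ro.from_euler("z",yaw,degrees=True).apply([x/1e3,y/1e3,z/1e3])
def plan(*wps,start=None):
    "wps: (world xyz TCP m, yaw deg), tool down"
    s=read_state(); p=s["tool_pos"];R=Ro.from_euler("xyz",s["tcp_rot"])
    print("t",round(s["clock"],1),"tcp",np.round(p*1e3,1),"rpy",np.round(np.degrees(s["tcp_rot"]),1),"F",np.round(s["ft_force"],1),"w",round(s["gripper_width"]*1e3,1),"g",round(s["grip_force"],1),"j",np.round(s["joint_positions"],2))
    for X,y in wps:
        T=Ro.from_euler("xyz",[180,0,y],degrees=True)
        d=R.inv().apply(np.array(X)-p)*100; r=np.degrees((R.inv()*T).as_rotvec())
        print("  ->",np.round(np.array(X)*1e3,1),y,": shift",np.round(d,2),"turn",np.round(r,1),"rows",round(max(np.linalg.norm(d)/4.17,np.linalg.norm(r)/7.16),1))
        p,R=np.array(X),T
E
python3 -c "
from pl import *
plan((ch(-48,-50,250),1.9),(ch(-48,-50,90),1.9),(ch(-90,-50,90),1.9))"
```

```text
t 1.9 tcp [ 245.  -574.9  256.3] rpy [-180.     0.    23.1] F [0.3 0.5 0.6] w 85.3 g 0.0 j [-1.35  0.53  1.43 -0.    1.18 -0.18]
  -> [509.   54.2 250. ] 1.9 : shift [ 48.95 -47.54   0.63] turn [-0.   0.  21.2] rows 16.4
  -> [509.   54.2  90. ] 1.9 : shift [ 0. -0. 16.] turn [0. 0. 0.] rows 3.8
  -> [467.   52.8  90. ] 1.9 : shift [-4.2 -0.  -0. ] turn [0. 0. 0.] rows 1.0
```

Call:
arm_command --targets '[[[2,-2,0,0,0,0,0],[4,-4,0,0,0,0,0],[6.1,-6,0,0,0,0,0],[8.2,-8,0,0,0,0,0],[10.2,-9.9,0.1,0,0,0,0],[12.2,-11.8,0.2,0,0,0,0],[14.2,-13.8,0.2,0,0,0,0],[16.3,-15.8,0.2,0,0,0,0]]]'

```text
clock: 2.57
tool_pos: [0.3334, -0.3645, 0.2544]
tcp_rot: [3.141, -0.0, 0.402]
ft_force: [0.2, -0.1, 0.4]
gripper_width: 0.0
grip_force: 0.0
```

Call:
arm_command --targets '[[[2,-2,0,0,0,0,0],[4,-4,0,0,0,0,0],[6.1,-6,0,0,0,0,0],[8.2,-8,0,0,0,0,0],[10.2,-9.9,0.1,0,0,0,0],[12.2,-11.8,0.2,0,0,0,0],[14.2,-13.8,0.2,0,0,0,0],[16.3,-15.8,0.2,0,0,0,0]]]'

```text
clock: 3.23
tool_pos: [0.4214, -0.1552, 0.2525]
tcp_rot: [3.141, -0.0, 0.403]
ft_force: [-0.2, 0.3, -0.3]
gripper_width: -0.0
grip_force: 0.0
```

Call:
arm_command --targets '[[[2,-2,0,0,0,3,0],[4,-4,0,0,0,6,0],[6.1,-6,0,0,0,9,0],[8.2,-8,0,0,0,12,0],[10.2,-9.9,0.1,0,0,15,0],[12.2,-11.8,0.2,0,0,18,0],[14.2,-13.8,0.2,0,0,20,0],[16.3,-15.8,0.2,0,0,21.2,0]]]'

```text
clock: 3.9
tool_pos: [0.5094, 0.0542, 0.2504]
tcp_rot: [3.141, -0.0, 0.031]
ft_force: [0.9, -0.5, -0.7]
gripper_width: -0.0
grip_force: 0.0
```

```bash
python3 -c "
from pl import *
plan((ch(-48,-50,250),1.9),(ch(-48,-50,90),1.9),(ch(-90,-50,90),1.9))"
```

```text
t 3.9 tcp [509.4  54.2 250.4] rpy [180.   -0.    1.8] F [ 0.9 -0.5 -0.7] w -0.0 g 0.0 j [-0.11  0.38  1.72 -0.    1.04  1.43]
  -> [509.   54.2 250. ] 1.9 : shift [-0.04 -0.01  0.04] turn [ 0.  -0.  -0.1] rows 0.0
  -> [509.   54.2  90. ] 1.9 : shift [ 0. -0. 16.] turn [0. 0. 0.] rows 3.8
  -> [467.   52.8  90. ] 1.9 : shift [-4.2 -0.  -0. ] turn [0. 0. 0.] rows 1.0
```

Call:
arm_command --targets '[[[0,0,4,0,0,0,0],[0,0,8,0,0,0,0],[0,0,12,0,0,0,0],[0,0,14,0,0,0,0],[0,0,15,0,0,0,0],[0,0,16,0,0,0,0],[0,0,16,0,0,0,0],[0,0,16,0,0,0,0]]]'

```text
clock: 4.57
tool_pos: [0.5098, 0.0526, 0.0909]
tcp_rot: [3.141, -0.001, 0.033]
ft_force: [0.5, 0.2, 0.2]
gripper_width: -0.0001
grip_force: 0.0
```

Call:
arm_command --targets '[[[-0.6,0,0,0,0,0,0],[-1.2,0,0,0,0,0,0],[-1.8,0,0,0,0,0,0],[-2.4,0,0,0,0,0,0],[-3,0,0,0,0,0,0],[-3.5,0,0,0,0,0,0],[-4,0,0,0,0,0,0],[-4.4,0,0,0,0,0,0]]]'

```text
clock: 5.23
tool_pos: [0.4646, 0.0513, 0.0904]
tcp_rot: [3.142, -0.0, 0.033]
ft_force: [2.1, 0.1, -0.5]
gripper_width: -0.0002
grip_force: 0.8
```

Call:
arm_command --targets '[[[-0.1,0,0,0,0,0,0],[-0.2,0,0,0,0,0,0],[-0.3,0,0,0,0,0,0],[-0.3,0,0,0,0,0,0],[-0.4,0,0,0,0,0,0],[-0.4,0,0,0,0,0,0],[-0.4,0,0,0,0,0,0],[-0.4,0,0,0,0,0,0]]]'

```text
clock: 5.9
tool_pos: [0.4611, 0.0512, 0.0903]
tcp_rot: [-3.142, 0.0, 0.033]
ft_force: [1.3, 0.2, -0.1]
gripper_width: 0.0003
grip_force: 0.5
```

Call:
arm_command --targets '[[[-0.05,0,0,0,0,0,0],[-0.1,0,0,0,0,0,0],[-0.15,0,0,0,0,0,0],[-0.2,0,0,0,0,0,0],[-0.25,0,0,0,0,0,0],[-0.3,0,0,0,0,0,0],[-0.3,0,0,0,0,0,0],[-0.3,0,0,0,0,0,0]]]'

```text
clock: 6.57
tool_pos: [0.4579, 0.0511, 0.0903]
tcp_rot: [-3.142, 0.0, 0.033]
ft_force: [1.7, -0.0, 0.6]
gripper_width: -0.0002
grip_force: 0.5
```

Run:
```python
from pl import *
plan()
p=read_camera("side"); i=p["image"][170:300,210:360]; cv2.imwrite("pics/s1.png",cv2.resize(i,None,fx=4,fy=4,interpolation=2))
```

```text
t 6.6 tcp [457.9  51.1  90.3] rpy [-180.     0.     1.9] F [ 1.7 -0.   0.6] w -0.2 g 0.5 j [-0.13  0.61  1.97 -0.    0.55  1.41]
```

View pics/s1.png

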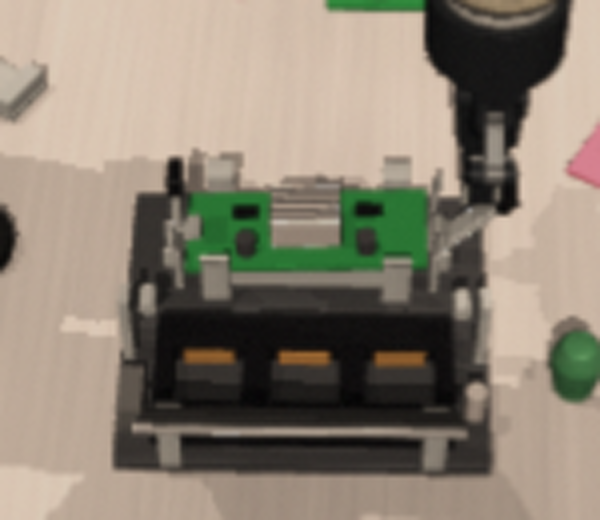

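The side crop shows the near lever leaning well out at crop (465,230), under the finger; the far one still stands upright at (175,220).

Call:
arm_command --targets '[[[-0.05,0,0,0,0,0,0],[-0.1,0,0,0,0,0,0],[-0.15,0,0,0,0,0,0],[-0.2,0,0,0,0,0,0],[-0.25,0,0,0,0,0,0],[-0.3,0,0,0,0,0,0],[-0.3,0,0,0,0,0,0],[-0.3,0,0,0,0,0,0]]]'

```text
clock: 7.28
tool_pos: [0.4558, 0.051, 0.0904]
tcp_rot: [3.141, -0.002, 0.033]
ft_force: [3.5, 0.3, -0.0]
gripper_width: 0.0001
grip_force: 1.3
```

Call:
arm_command --targets '[[[-0.05,0,0,0,0,0,0],[-0.1,0,0,0,0,0,0],[-0.15,0,0,0,0,0,0],[-0.2,0,0,0,0,0,0],[-0.2,0,0,0,0,0,0],[-0.2,0,0,0,0,0,0],[-0.2,0,0,0,0,0,0],[-0.2,0,0,0,0,0,0]]]'

```text
clock: 7.95
tool_pos: [0.4553, 0.0508, 0.0907]
tcp_rot: [3.141, -0.005, 0.032]
ft_force: [5.1, 1.8, -0.3]
gripper_width: -0.0001
grip_force: 2.4
```

Call:
arm_command --targets '[[[1,0,0,0,0,0,0],[2,0,-1,0,0,0,0],[3,0,-3,0,0,0,0],[3,0,-6,0,0,0,0],[3,0,-9,0,0,0,0],[3,0,-9,0,0,0,0],[3,0,-9,0,0,0,0],[3,0,-9,0,0,0,0]]]'

```text
clock: 8.62
tool_pos: [0.4814, 0.0522, 0.1796]
tcp_rot: [-3.141, 0.004, 0.033]
ft_force: [0.1, -0.5, -1.1]
gripper_width: -0.0001
grip_force: 0.0
```

Run:
```python
from pl import *
plan((ch(48,-50,180),1.9),(ch(48,-50,90),1.9),(ch(98,-50,90),1.9))
```

```text
t 8.6 tcp [481.4  52.2 179.6] rpy [-180.     0.2    1.9] F [ 0.1 -0.5 -1.1] w -0.1 g 0.0 j [-0.12  0.46  1.85 -0.    0.83  1.41]
  -> [604.9  57.4 180. ] 1.9 : shift [12.37 -0.12 -0.09] turn [-0.   0.2 -0. ] rows 3.0
  -> [604.9  57.4  90. ] 1.9 : shift [ 0. -0.  9.] turn [0. 0. 0.] rows 2.2
  -> [654.9  59.1  90. ] 1.9 : shift [ 5. -0. -0.] turn [0. 0. 0.] rows 1.2
```

Call:
arm_command --targets '[[[4,0,0,0,0,0,0],[8,0,0,0,0,0,0],[12,-0.1,0,0,0,0,0],[12.4,-0.1,2,0,0,0,0],[12.4,-0.1,5,0,0,0,0],[12.4,-0.1,8,0,0,0,0],[12.4,-0.1,9,0,0,0,0],[12.4,-0.1,9,0,0,0,0]]]'

```text
clock: 9.28
tool_pos: [0.6029, 0.0573, 0.0855]
tcp_rot: [-3.14, 0.012, 0.033]
ft_force: [0.3, 0.3, 0.3]
gripper_width: 0.0001
grip_force: 0.0
```

Call:
arm_command --targets '[[[0.6,0,0,0,0,0,0],[1.2,0,0,0,0,0,0],[1.8,0,0,0,0,0,0],[2.4,0,0,0,0,0,0],[3,0,0,0,0,0,0],[3.6,0,0,0,0,0,0],[4.2,0,0,0,0,0,0],[4.6,0,0,0,0,0,0]]]'

```text
clock: 9.95
tool_pos: [0.6539, 0.0585, 0.0907]
tcp_rot: [3.142, -0.001, 0.033]
ft_force: [-1.8, -0.2, 0.8]
gripper_width: 0.0003
grip_force: 1.0
```

Call:
arm_command --targets '[[[0.1,0,0,0,0,0,0],[0.2,0,0,0,0,0,0],[0.3,0,0,0,0,0,0],[0.4,0,0,0,0,0,0],[0.5,0,0,0,0,0,0],[0.5,0,0,0,0,0,0],[0.5,0,0,0,0,0,0],[0.5,0,0,0,0,0,0]]]'

```text
clock: 10.62
tool_pos: [0.6572, 0.0587, 0.0902]
tcp_rot: [-3.142, 0.002, 0.033]
ft_force: [-5.4, -0.9, 2.0]
gripper_width: 0.0003
grip_force: 2.2
```

Call:
arm_command --targets '[[[0.05,0,0,0,0,0,0],[0.1,0,0,0,0,0,0],[0.15,0,0,0,0,0,0],[0.2,0,0,0,0,0,0],[0.2,0,0,0,0,0,0],[0.2,0,0,0,0,0,0],[0.2,0,0,0,0,0,0],[0.2,0,0,0,0,0,0]]]'

```text
clock: 11.28
tool_pos: [0.6575, 0.0587, 0.09]
tcp_rot: [-3.141, 0.006, 0.033]
ft_force: [-8.2, -0.9, 3.2]
gripper_width: -0.0005
grip_force: 4.1
```

Call:
arm_command --targets '[[[-1,0,0,0,0,0,0],[-2,0,-1,0,0,0,0],[-3,0,-3,0,0,0,0],[-3,0,-6,0,0,0,0],[-3,0,-9,0,0,0,0.8],[-3,0,-12,0,0,0,0.8],[-3,0,-12,0,0,0,0.8],[-3,0,-12,0,0,0,0.8]]]'

```text
clock: 11.95
tool_pos: [0.6326, 0.0577, 0.2141]
tcp_rot: [3.141, -0.01, 0.033]
ft_force: [0.6, -0.2, -0.5]
gripper_width: 0.0484
grip_force: 0.0
```

```bash
sed -i 's/O=np.array.*/O=np.array([.5548,.1058,0]); YAW=1.9/;s/.5553,.1058/.5548,.1058/' pl.py
python3 - <<'E'
from pl import *
from m import *
for n in("side",):
    p=read_camera(n);X=cloud(p);z=X[...,2]*1000
    hsv=cv2.cvtColor(p["image"],cv2.COLOR_BGR2HSV)
    g=(hsv[...,0]>45)&(hsv[...,0]<80)&(hsv[...,1]>120)
    for c,k,P in blobs(p,X,g,100): print(c,k,*rect(P),"z",np.round(np.percentile(P[:,2]*1000,[5,50,95]),1))
    cv2.imwrite("pics/s2.png",cv2.resize(p["image"][170:300,210:360],None,fx=4,fy=4,interpolation=2))
plan((ch(0,-50,210),1.9),(ch(0,-50,70),1.9))
E
```

```text
[317 165] 474 [ 488.  -182.5] [135.3  58.7] 1.9 z [2.  5.4 9.3]
[286 227] 746 [560.4  58.3] [138.9  58.7] 0.9 z [36.1 39.7 42.8]
t 12.0 tcp [631.   57.8 212. ] rpy [180.   -0.3   1.9] F [-0.4 -0.4 -0.6] w 55.7 g 0.0 j [-0.08  0.59  1.46  0.    1.09  1.45]
  -> [556.5  55.8 210. ] 1.9 : shift [-7.46 -0.05  0.17] turn [ 0.  -0.3 -0. ] rows 1.8
  -> [556.5  55.8  70. ] 1.9 : shift [ 0. -0. 14.] turn [0. 0. 0.] rows 3.4
```

View pics/s2.png

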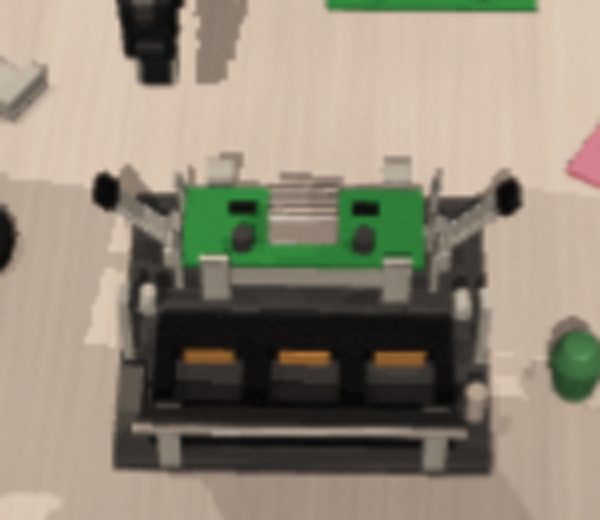

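Both levers lean fully out (pads at crop (105,190) and (508,195)), and the old board is raised (top at 39 mm).

Call:
arm_command --targets '[[[-3.8,0,0,0,-0.2,0,0.7],[-7.5,0,0.2,0,-0.3,0,0.7],[-7.5,0,0.2,0,-0.3,0,0.7],[-7.5,0,4,0,-0.3,0,0.7],[-7.5,0,8,0,-0.3,0,0.7],[-7.5,0,11,0,-0.3,0,0.7],[-7.5,0,13,0,-0.3,0,0.7],[-7.5,0,14,0,-0.3,0,0.7]]]'

```text
clock: 12.67
tool_pos: [0.5525, 0.0555, 0.0664]
tcp_rot: [-3.141, 0.012, 0.033]
ft_force: [-0.4, 0.0, 0.4]
gripper_width: 0.0596
grip_force: 0.0
```

Call:
arm_command --targets '[[[0,0,0.2,0,0,0,0.7],[0,0,0.2,0,0,0,0.2],[0,0,0.2,0,0,0,0.2],[0,0,0.2,0,0,0,0.2],[0,0,0.2,0,0,0,0.1],[0,0,0.2,0,0,0,0.1],[0,0,0.2,0,0,0,0.1],[0,0,0.2,0,0,0,0.1]]]' --squeeze 60

```text
clock: 13.33
tool_pos: [0.556, 0.0553, 0.0697]
tcp_rot: [3.141, 0.002, 0.032]
ft_force: [-0.2, -0.2, 6.5]
gripper_width: 0.0262
grip_force: 60.7
```

```bash
python3 -c "
from pl import *
plan((ch(0,-50,70),1.9))"
```

```text
t 13.3 tcp [556.   55.3  69.7] rpy [1.8e+02 1.0e-01 1.9e+00] F [-0.2 -0.2  6.5] w 26.2 g 60.7 j [-0.1   0.72  1.73 -0.    0.69  1.44]
  -> [556.5  55.8  70. ] 1.9 : shift [ 0.04 -0.06 -0.03] turn [ 0.   0.1 -0. ] rows 0.0
```

```bash
python3 -c "
from pl import *
plan((ch(0,-50,140),1.9),([.4915,-.3615,.140],8.),([.4915,-.3615,.045],8.))"
```

```text
t 13.3 tcp [556.   55.3  69.7] rpy [1.8e+02 1.0e-01 1.9e+00] F [-0.2 -0.2  6.5] w 26.2 g 60.7 j [-0.1   0.72  1.73 -0.    0.69  1.44]
  -> [556.5  55.8 140. ] 1.9 : shift [ 0.03 -0.05 -7.03] turn [ 0.   0.1 -0. ] rows 1.7
  -> [ 491.5 -361.5  140. ] 8.0 : shift [-7.88 41.49  0.  ] turn [ 0.   0.  -6.1] rows 10.1
  -> [ 491.5 -361.5   45. ] 8.0 : shift [ 0.  -0.   9.5] turn [0. 0. 0.] rows 2.3
```

Call:
arm_command --targets '[[[0,0,-0.5,0,0,0,0.1],[0,0,-1,0,0,0,0.1],[0,0,-2,0,0,0,0.1],[0,0,-3,0,0,0,0.1],[0,0,-4,0,0,0,0.1],[0,0,-5,0,0,0,0.1],[0,0,-6,0,0,0,0.1],[0,0,-7,0,0,0,0.1]]]' --squeeze 90

```text
clock: 14.0
tool_pos: [0.5554, 0.0553, 0.1396]
tcp_rot: [3.142, 0.005, 0.033]
ft_force: [-0.4, -0.1, -2.1]
gripper_width: 0.0257
grip_force: 88.8
```

Call:
arm_command --targets '[[[-0.3,1.5,0,0,0,0,0.1],[-0.8,4,0,0,0,0,0.1],[-1.3,7,0,0,0,0,0.1],[-1.9,10,0,0,0,0,0.1],[-2.5,13,0,0,0,0,0.1],[-3,16,0,0,0,0,0.1],[-3.5,18.5,0,0,0,0,0.1],[-4,21,0,0,0,0,0.1]]]'

```text
clock: 14.67
tool_pos: [0.522, -0.1575, 0.1393]
tcp_rot: [3.141, 0.005, 0.032]
ft_force: [0.5, 0.5, -2.0]
gripper_width: 0.0258
grip_force: 93.4
```

Call:
arm_command --targets '[[[-0.5,3,0,0,0,-1,0.1],[-1.1,6,0,0,0,-2,0.1],[-1.7,9,0,0,0,-3,0.1],[-2.3,12,0,0,0,-4,0.1],[-2.8,15,0,0,0,-5,0.1],[-3.3,17.5,0,0,0,-6,0.1],[-3.7,19.5,0,0,0,-6,0.1],[-3.9,20.5,0,0,0,-6,0.1]]]'

```text
clock: 15.33
tool_pos: [0.4898, -0.3654, 0.1396]
tcp_rot: [3.14, 0.004, 0.135]
ft_force: [-0.4, -0.1, -2.5]
gripper_width: 0.0254
grip_force: 93.5
```

Run:
```python
from pl import *
plan(([.4915,-.3615,.045],8.))
p=read_camera("side"); cv2.imwrite("pics/s3.png",cv2.resize(p["image"][60:210,220:420],None,fx=4,fy=4,interpolation=2))
```

```text
t 15.3 tcp [ 489.8 -365.4  139.6] rpy [179.9   0.2   7.7] F [-0.4 -0.1 -2.5] w 25.4 g 93.5 j [-0.82  0.66  1.57 -0.01  0.92  0.62]
  -> [ 491.5 -361.5   45. ] 8.0 : shift [ 0.26 -0.38  9.45] turn [ 0.1  0.2 -0.3] rows 2.3
```

View pics/s3.png

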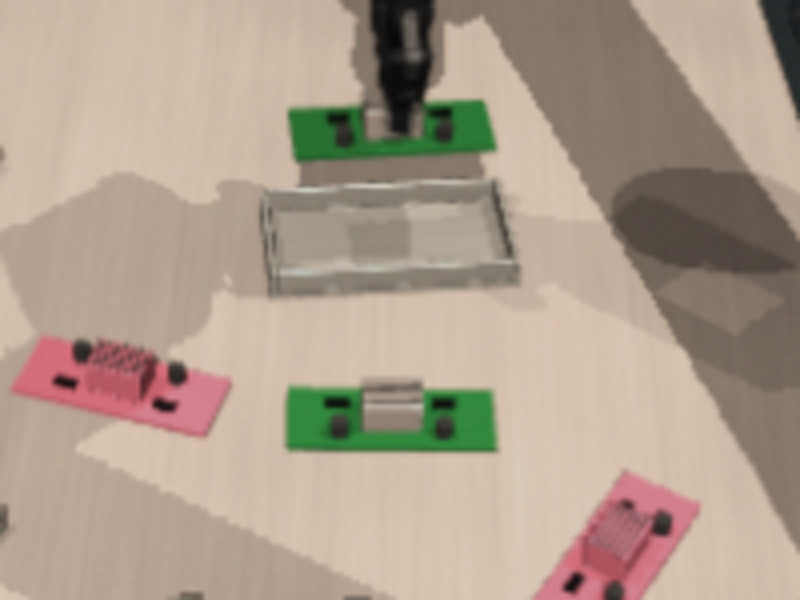

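The board hangs level above the tray; the green spare lies at crop (390,415), the two pink decoys at (120,385) and (620,540) are left alone (this is also my enlarged check of the spare).

Call:
arm_command --targets '[[[0.2,-0.3,3,0,0,0,0.1],[0.2,-0.4,6,0,0,0,0.1],[0.2,-0.4,8,0,0,0,0.1],[0.2,-0.4,9,0,0,0,0.1],[0.2,-0.4,9.4,0,0,0,0.1],[0.2,-0.4,9.6,0,0,0,0.1],[0.2,-0.4,9.8,0,0,0,0.1],[0.2,-0.4,9.8,0,0,0,0.1]]]'

```text
clock: 16.05
tool_pos: [0.4916, -0.3582, 0.0417]
tcp_rot: [3.141, 0.004, 0.138]
ft_force: [-0.4, 0.0, -2.0]
gripper_width: 0.0258
grip_force: 93.7
```

Call:
arm_command --targets '[[[0,0,0.1,0,0,0,0.1],[0,0,0.2,0,0,0,0.1],[0,0,0.2,0,0,0,0.1],[0,0,0.2,0,0,0,0.4],[0,0,0.2,0,0,0,0.7],[0,0,0.2,0,0,0,0.7],[0,0,0.2,0,0,0,0.7],[0,0,0.2,0,0,0,0.7]]]'

```text
clock: 16.72
tool_pos: [0.4909, -0.3579, 0.0387]
tcp_rot: [-3.141, 0.005, 0.137]
ft_force: [0.6, -0.2, 0.2]
gripper_width: 0.06
grip_force: 0.0
```

Call:
arm_command --targets '[[[0,0,-1,0,0,0,0.7],[0,0,-3,0,0,0,0.7],[0,0,-6,0,0,0,0.7],[0,0,-9,0,0,0,0.7],[0,0,-10,0,0,0,0.7],[0,0,-10,0,0,0,0.7],[0,0,-10,0,0,0,0.7],[0,0,-10,0,0,0,0.7]]]'

```text
clock: 17.38
tool_pos: [0.4906, -0.357, 0.1375]
tcp_rot: [-3.139, 0.007, 0.137]
ft_force: [-0.6, 0.7, -0.4]
gripper_width: 0.0599
grip_force: 0.0
```

Run:
```python
from pl import *
from m import *
for n in("side","top"):
    p=read_camera(n);X=cloud(p);z=X[...,2]*1000
    hsv=cv2.cvtColor(p["image"],cv2.COLOR_BGR2HSV)
    g=(hsv[...,0]>45)&(hsv[...,0]<80)&(hsv[...,1]>120)
    for c,k,P in blobs(p,X,g,100): print(n,c,k,*rect(P),"z",np.round(np.percentile(P[:,2]*1000,[5,50,95]),1))
plan(([.4855,-.1835,.140],2.2),([.4855,-.1835,.035],2.2))
```

```text
side [316 120] 274 [ 496.  -359.4] [136.2  50.1] 6.5 z [ 6.1  9.8 14. ]
side [317 165] 476 [ 487.8 -182.1] [135.2  56.3] 2.6 z [2.  5.3 9.2]
top [441 240] 448 [ 503.9 -259.2] [253.4 119.1] 88.0 z [ 4.2  8.6 13.9]
top [370 248] 835 [ 467.4 -168.7] [ 99.7 178.1] 46.3 z [-0.3  3.8  8.8]
t 17.5 tcp [ 490.6 -356.9  136.9] rpy [-179.8    0.4    7.9] F [ 0.2 -1.1  0.7] w 60.0 g 0.0 j [-0.81  0.66  1.57 -0.    0.92  0.63]
  -> [ 485.5 -183.5  140. ] 2.2 : shift [  1.87 -17.25  -0.26] turn [-0.2  0.4  5.7] rows 4.2
  -> [ 485.5 -183.5   35. ] 2.2 : shift [ 0.  -0.  10.5] turn [0. 0. 0.] rows 2.5
```

Call:
arm_command --targets '[[[0.5,-4,0,0,0,1,0.7],[0.9,-8,-0.2,0,0,3,0.7],[1.4,-12,-0.2,0,0,5,0.7],[1.9,-16,-0.2,-0.2,0.4,5.7,0.7],[1.9,-17.3,-0.2,-0.2,0.4,5.7,0.7],[1.9,-17.3,-0.2,-0.2,0.4,5.7,0.7],[1.9,-17.3,-0.2,-0.2,0.4,5.7,0.7],[1.9,-17.3,-0.2,-0.2,0.4,5.7,0.7]]]'

```text
clock: 18.15
tool_pos: [0.4873, -0.1852, 0.1404]
tcp_rot: [3.138, -0.003, 0.038]
ft_force: [-0.3, -1.6, 0.9]
gripper_width: 0.0595
grip_force: 0.0
```

```bash
python3 -c "
from pl import *
plan(([.4855,-.1835,.036],2.2))"
```

```text
t 18.1 tcp [ 487.3 -185.2  140.4] rpy [ 1.798e+02 -1.000e-01  2.200e+00] F [-0.3 -1.6  0.9] w 59.5 g 0.0 j [-0.58  0.56  1.8  -0.    0.77  0.96]
  -> [ 485.5 -183.5   36. ] 2.2 : shift [-0.2  -0.22 10.44] turn [ 0.2 -0.1 -0. ] rows 2.5
```

Call:
arm_command --targets '[[[-0.2,-0.2,3,0,0,0,0.7],[-0.2,-0.2,6,0,0,0,0.7],[-0.2,-0.2,8,0,0,0,0.7],[-0.2,-0.2,9,0,0,0,0.7],[-0.2,-0.2,10,0,0,0,0.7],[-0.2,-0.2,10.4,0,0,0,0.7],[-0.2,-0.2,10.4,0,0,0,0.7],[-0.2,-0.2,10.4,0,0,0,0.7]]]'

```text
clock: 18.82
tool_pos: [0.4852, -0.1829, 0.0372]
tcp_rot: [3.138, -0.003, 0.038]
ft_force: [-0.4, -0.4, -0.5]
gripper_width: 0.0599
grip_force: 0.0
```

Call:
arm_command --targets '[[[0,0,0,0,0,0,0.4],[0,0,0,0,0,0,0.2],[0,0,0,0,0,0,0.1],[0,0,0,0,0,0,0.1],[0,0,0,0,0,0,0.1],[0,0,0,0,0,0,0.1],[0,0,0,0,0,0,0.1],[0,0,0,0,0,0,0.1]]]' --squeeze 60

```text
clock: 19.48
tool_pos: [0.4855, -0.1827, 0.038]
tcp_rot: [3.137, -0.004, 0.038]
ft_force: [0.1, -0.4, 5.4]
gripper_width: 0.0266
grip_force: 60.2
```

```bash
python3 -c "
from pl import *
s=read_state()
plan(([.4855,-.1835,.150],2.2))"
```

```text
t 19.5 tcp [ 485.5 -182.7   38. ] rpy [179.7  -0.2   2.2] F [ 0.1 -0.4  5.4] w 26.6 g 60.2 j [-0.57  0.75  1.85 -0.    0.54  0.96]
  -> [ 485.5 -183.5  150. ] 2.2 : shift [  0.05   0.13 -11.2 ] turn [ 0.3 -0.2  0. ] rows 2.7
```

Call:
arm_command --targets '[[[0,0,-0.5,0,0,0,0.1],[0,0,-1,0,0,0,0.1],[0,0,-3,0,0,0,0.1],[0,0,-5,0,0,0,0.1],[0,0,-7,0,0,0,0.1],[0,0,-9,0.2,-0.2,0,0.1],[0,0,-11.2,0.2,-0.2,0,0.1],[0,0,-11.2,0.2,-0.2,0,0.1]]]' --squeeze 90

```text
clock: 20.15
tool_pos: [0.4863, -0.1828, 0.1523]
tcp_rot: [3.138, -0.004, 0.038]
ft_force: [0.2, -0.6, -2.6]
gripper_width: 0.0259
grip_force: 90.2
```

```bash
cat > bd.py <<'E'
from pl import *
from m import *
def held(lo=60):
    s=read_state()
    for n in("side","top"):
        p=read_camera(n);X=cloud(p);z=X[...,2]*1000
        hsv=cv2.cvtColor(p["image"],cv2.COLOR_BGR2HSV)
        g=(hsv[...,0]>45)&(hsv[...,0]<80)&(hsv[...,1]>120)&(z>lo)
        for c,k,P in blobs(p,X,g,60):
            A=np.c_[P[:,:2],np.ones(len(P))];cf=np.linalg.lstsq(A,P[:,2],rcond=None)[0]
            q=Ro.from_euler("z",-s["tcp_rot"][2]).apply(P-s["tool_pos"])*1e3
            print(n,k,"rel.tcp x range",np.round(np.percentile(q[:,0],[1,99]),1),"y",np.round(np.percentile(q[:,1],[1,99]),1),rect(P),"z",np.round(np.percentile(P[:,2]*1000,[5,50,95]),1),"slope",np.round(cf[:2],3))
E
python3 - <<'E'
from bd import *
held()
plan((ch(0,-50,150),1.9),(ch(0,-50,80),1.9))
E
```

```text
side 543 rel.tcp x range [-64.9  69.9] y [-26.6  29.6] (array([ 488.3, -181.6]), array([135.6,  61.1]), 2.7) z [115.6 119.2 122.5] slope [0.007 0.03 ]
top 145 rel.tcp x range [ 6.8 65.7] y [-5.5 67. ] (array([ 519.9, -151.4]), array([35.3, 92.1]), 59.9) z [112.2 116.1 408.3] slope [2.667 6.76 ]
t 20.2 tcp [ 484.5 -181.8  149.2] rpy [180.    0.    2.2] F [-0.3  0.6 -3.1] w 25.6 g 90.2 j [-0.57  0.55  1.8  -0.    0.8   0.96]
  -> [556.5  55.8 150. ] 1.9 : shift [  8.09 -23.47  -0.09] turn [0.  0.  0.3] rows 6.0
  -> [556.5  55.8  80. ] 1.9 : shift [ 0. -0.  7.] turn [0. 0. 0.] rows 1.7
```

Call:
arm_command --targets '[[[0.7,-2,0,0,0,0,0.1],[1.7,-5,0,0,0,0,0.1],[2.8,-8,0,0,0,0,0.1],[3.9,-11.5,0,0,0,0,0.1],[5.1,-15,0,0,0,0,0.1],[6.3,-18.5,0,0,0,0.3,0.1],[7.3,-21.5,0,0,0,0.3,0.1],[8.1,-23.5,0,0,0,0.3,0.1]]]'

```text
clock: 20.92
tool_pos: [0.5552, 0.0593, 0.1465]
tcp_rot: [-3.14, 0.006, 0.035]
ft_force: [0.1, 0.2, -2.2]
gripper_width: 0.0257
grip_force: 90.0
```

Call:
arm_command --targets '[[[0,0,0,0,0,0,0.1],[0,0,0,0,0,0,0.1],[0,0,1,0,0,0,0.1],[0,0,2,0,0,0,0.1],[0,0,3,0,0,0,0.1],[0,0,3.5,0,0,0,0.1],[0,0,3.5,0,0,0,0.1],[0,0,3.5,0,0,0,0.1]]]'

```text
clock: 21.58
tool_pos: [0.556, 0.0554, 0.1129]
tcp_rot: [-3.141, 0.003, 0.032]
ft_force: [-0.1, 0.1, -2.4]
gripper_width: 0.0257
grip_force: 90.0
```

Run:
```python
from bd import *
held()
plan((ch(0,-50,95),1.9),(ch(0,-50,75),1.9))
p=read_camera("side"); cv2.imwrite("pics/s4.png",cv2.resize(p["image"][160:290,210:360],None,fx=4,fy=4,interpolation=2))
```

```text
side 804 rel.tcp x range [-65.6  69.7] y [-25.7  29.1] (array([557.6,  56.9]), array([138.5,  58. ]), 2.6) z [76.9 79.7 82.4] slope [-0.004 -0.006]
top 129 rel.tcp x range [-56.6 -21.7] y [-28.8   8.5] (array([510.6,  40.1]), array([43.7, 37.7]), 15.9) z [ 75.2  79.4 248.5] slope [-6.365 -0.32 ]
t 21.7 tcp [556.7  55.7 113.8] rpy [-1.8e+02  1.0e-01  1.8e+00] F [ 0.5 -0.8 -2.8] w 25.8 g 90.0 j [-0.1   0.65  1.71  0.    0.78  1.44]
  -> [556.5  55.8  95. ] 1.9 : shift [-0.02 -0.01  1.88] turn [-0.   0.1 -0.1] rows 0.5
  -> [556.5  55.8  75. ] 1.9 : shift [ 0. -0.  2.] turn [0. 0. 0.] rows 0.5
```

View pics/s4.png

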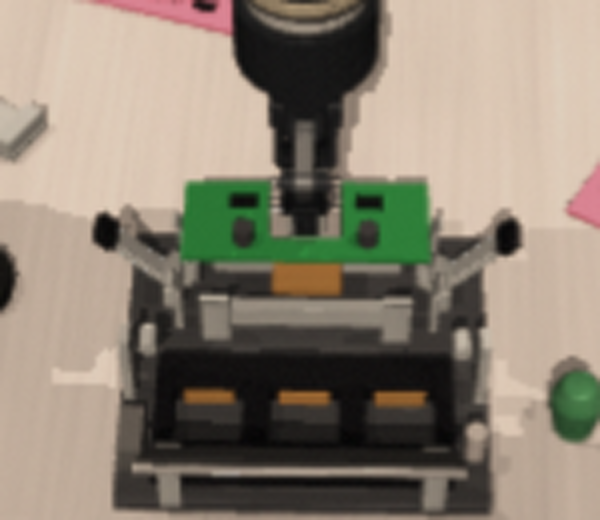

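The spare hangs level over the dock, its ends at crop columns 182–430, centred on the guides (200–412, middle 306).

Call:
arm_command --targets '[[[0,0,0.5,0,0,0,0.1],[0,0,1,0,0,0,0.1],[0,0,1.4,0,0,0,0.1],[0,0,1.8,0,0,0,0.1],[0,0,2.2,0,0,0,0.1],[0,0,2.6,0,0,0,0.1],[0,0,3,0,0,0,0.1],[0,0,3,0,0,0,0.1]]]'

```text
clock: 22.4
tool_pos: [0.5558, 0.0561, 0.0827]
tcp_rot: [-3.141, 0.003, 0.033]
ft_force: [0.2, 1.2, -3.3]
gripper_width: 0.0259
grip_force: 90.0
```

Call:
arm_command --targets '[[[0,0,0.2,0,0,0,0.1],[0,0,0.4,0,0,0,0.1],[0,0,0.6,0,0,0,0.1],[0,0,0.7,0,0,0,0.1],[0,0,0.8,0,0,0,0.1],[0,0,0.8,0,0,0,0.1],[0,0,0.8,0,0,0,0.1],[0,0,0.8,0,0,0,0.1]]]'

```text
clock: 23.07
tool_pos: [0.5565, 0.056, 0.0758]
tcp_rot: [-3.141, 0.001, 0.033]
ft_force: [0.4, 0.6, -2.2]
gripper_width: 0.026
grip_force: 90.0
```

Run:
```python
from bd import *
held(30)
plan()
```

```text
side 733 rel.tcp x range [-65.4  70.5] y [-26.   29.1] (array([558.3,  56.7]), array([138.8,  58.8]), 1.0) z [39.8 42.7 45.7] slope [-0.004  0.009]
t 23.2 tcp [556.5  56.   75.8] rpy [-1.8e+02  1.0e-01  1.9e+00] F [ 0.3 -0.1 -2.4] w 25.6 g 90.0 j [-0.1   0.71  1.73  0.    0.7   1.44]
```

Call:
arm_command --targets '[[[0,0,0.1,0,0,0,0.1],[0,0,0.2,0,0,0,0.1],[0,0,0.3,0,0,0,0.1],[0,0,0.3,0,0,0,0.1],[0,0,0.3,0,0,0,0.1],[0,0,0.3,0,0,0,0.4],[0,0,0.3,0,0,0,0.7],[0,0,0.3,0,0,0,0.7]]]'

```text
clock: 23.83
tool_pos: [0.5567, 0.056, 0.0729]
tcp_rot: [-3.141, 0.001, 0.033]
ft_force: [-0.4, 0.4, 1.7]
gripper_width: 0.0571
grip_force: 0.0
```

Call:
arm_command --targets '[[[0,0,-1,0,0,0,0.7],[0,0,-3,0,0,0,0.7],[0,0,-6,0,0,0,0.7],[0,0,-9,0,0,0,0.3],[0,0,-12,0,0,0,0],[0,0,-13,0,0,0,0],[0,0,-13,0,0,0,0],[0,0,-13,0,0,0,0]]]'

```text
clock: 24.5
tool_pos: [0.5564, 0.056, 0.2031]
tcp_rot: [-3.141, 0.001, 0.033]
ft_force: [-0.2, -0.1, -1.6]
gripper_width: 0.0005
grip_force: 0.0
```

Run:
```python
from bd import *
held(30)
plan((ch(-160,-50,200),1.9),(ch(-160,-50,90),1.9))
p=read_camera("side"); cv2.imwrite("pics/s5.png",cv2.resize(p["image"][160:290,210:360],None,fx=4,fy=4,interpolation=2))
```

```text
side 715 rel.tcp x range [-65.6  70.6] y [-26.   29.2] (array([558.2,  58.4]), array([139. ,  58.7]), 1.3) z [36.2 39.5 42.6] slope [0.002 0.014]
top 511 rel.tcp x range [-70.1 -12.7] y [-28.1  26.2] (array([508.7,  52.9]), array([73.9, 55.6]), 3.6) z [34.  38.2 43.9] slope [-0.257 -0.325]
t 24.6 tcp [555.3  56.1 201.3] rpy [-180.     0.3    1.9] F [ 0.  -0.4 -0.3] w -0.2 g 0.0 j [-0.1   0.51  1.65  0.    0.98  1.44]
  -> [396.5  50.5 200. ] 1.9 : shift [-15.89   0.04   0.2 ] turn [-0.   0.3 -0. ] rows 3.8
  -> [396.5  50.5  90. ] 1.9 : shift [ 0. -0. 11.] turn [0. 0. 0.] rows 2.6
```

View pics/s5.png

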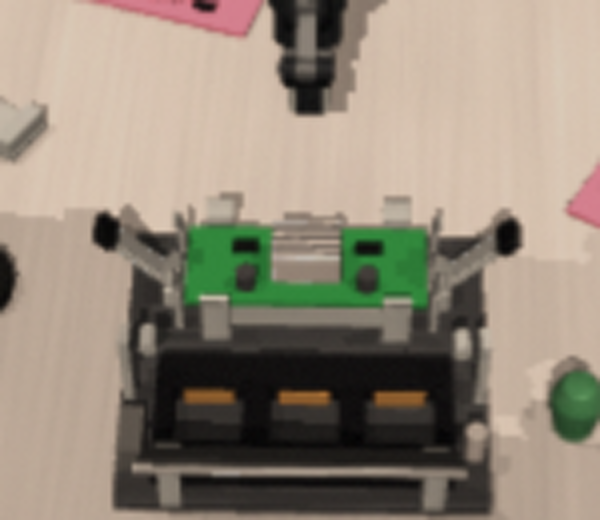

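The spare sits inside all four guides on the open levers' toes; levers still out at (105,232) and (508,235).

Call:
arm_command --targets '[[[-4,0,0,0,0,0,0],[-8,0,0,0,0,0,0],[-12,0,0,0,0.3,0,0],[-15,0,0,0,0.3,0,0],[-15,0,0,0,0.3,0,0],[-15,0,3,0,0.3,0,0],[-15,0,7,0,0.3,0,0],[-15,0,11,0,0.3,0,0]]]'

```text
clock: 25.32
tool_pos: [0.4077, 0.0509, 0.0919]
tcp_rot: [3.141, -0.008, 0.033]
ft_force: [0.6, 1.0, -0.5]
gripper_width: 0.0
grip_force: 0.0
```

Call:
arm_command --targets '[[[0,0,0.4,0,0,0,0],[0.5,0,0.4,0,0,0,0],[1,0,0.4,0,0,0,0],[1.5,0,0.4,0,0,0,0],[2,0,0.4,0,0,0,0],[2.5,0,0.4,0,0,0,0],[3,0,0.4,0,0,0,0],[3.4,0,0.4,0,0,0,0]]]'

```text
clock: 25.98
tool_pos: [0.4416, 0.0523, 0.0904]
tcp_rot: [3.141, -0.007, 0.033]
ft_force: [-2.4, 0.0, 1.7]
gripper_width: -0.0002
grip_force: 1.1
```

Call:
arm_command --targets '[[[0.3,0,0,0,0,0,0],[0.6,0,0,0,0,0,0],[0.9,0,0,0,0,0,0],[1.1,0,0,0,0,0,0],[1.3,0,0,0,0,0,0],[1.5,0,0,0,0,0,0],[1.6,0,0,0,0,0,0],[1.6,0,0,0,0,0,0]]]'

```text
clock: 26.65
tool_pos: [0.457, 0.0527, 0.089]
tcp_rot: [-3.141, -0.004, 0.033]
ft_force: [-0.6, -0.5, 0.5]
gripper_width: -0.0002
grip_force: 0.3
```

```bash
python3 -c "
from pl import *
plan((ch(-92,-50,90),1.9))"
```

```text
t 26.6 tcp [457.   52.7  89. ] rpy [-180.    -0.2    1.9] F [-0.6 -0.5  0.5] w -0.2 g 0.3 j [-0.13  0.61  1.98  0.    0.54  1.41]
  -> [464.5  52.8  90. ] 1.9 : shift [ 0.75  0.02 -0.1 ] turn [-0.  -0.2 -0. ] rows 0.2
```

Call:
arm_command --targets '[[[0.1,0,0,0,0,0,0],[0.2,0,0,0,0,0,0],[0.3,0,0,0,0,0,0],[0.4,0,0,0,0,0,0],[0.5,0,0,0,0,0,0],[0.6,0,0,0,0,0,0],[0.7,0,0,0,0,0,0],[0.7,0,0,0,0,0,0]]]'

```text
clock: 27.32
tool_pos: [0.4639, 0.053, 0.0891]
tcp_rot: [-3.141, -0.004, 0.033]
ft_force: [-1.0, -0.1, 0.3]
gripper_width: -0.0001
grip_force: 0.3
```

Call:
arm_command --targets '[[[0.1,0,0,0,0,0,0],[0.2,0,0,0,0,0,0],[0.3,0,0,0,0,0,0],[0.3,0,0,0,0,0,0],[0.3,0,0,0,0,0,0],[0.3,0,0,0,0,0,0],[0.3,0,0,0,0,0,0],[0.3,0,0,0,0,0,0]]]'

```text
clock: 27.98
tool_pos: [0.4667, 0.0531, 0.0891]
tcp_rot: [-3.141, -0.004, 0.033]
ft_force: [-0.2, 0.6, 0.1]
gripper_width: 0.0004
grip_force: 0.2
```

Call:
arm_command --targets '[[[0.1,0,0,0,0,0,0],[0.2,0,0,0,0,0,0],[0.3,0,0,0,0,0,0],[0.3,0,0,0,0,0,0],[0.3,0,0,0,0,0,0],[0.3,0,0,0,0,0,0],[0.3,0,0,0,0,0,0],[0.3,0,0,0,0,0,0]]]'

```text
clock: 28.65
tool_pos: [0.4678, 0.0533, 0.089]
tcp_rot: [-3.141, 0.0, 0.033]
ft_force: [-3.9, -2.0, 4.0]
gripper_width: 0.0
grip_force: 2.5
```

Call:
arm_command --targets '[[[0.1,0,0,0,0,0,0],[0.2,0,0,0,0,0,0],[0.3,0,0,0,0,0,0],[0.3,0,0,0,0,0,0],[0.3,0,0,0,0,0,0],[0.3,0,0,0,0,0,0],[0.3,0,0,0,0,0,0],[0.3,0,0,0,0,0,0]]]'

```text
clock: 29.32
tool_pos: [0.4681, 0.0534, 0.0889]
tcp_rot: [-3.14, 0.006, 0.034]
ft_force: [-8.4, -2.6, 6.6]
gripper_width: -0.0
grip_force: 4.5
```

Run:
```python
from pl import *
plan()
p=read_camera("side"); cv2.imwrite("pics/s6.png",cv2.resize(p["image"][160:290,210:360],None,fx=4,fy=4,interpolation=2))
```

```text
t 29.3 tcp [468.1  53.4  88.9] rpy [-179.9    0.3    1.9] F [-8.4 -2.6  6.6] w -0.0 g 4.5 j [-0.12  0.62  1.95  0.    0.58  1.41]
```

View pics/s6.png

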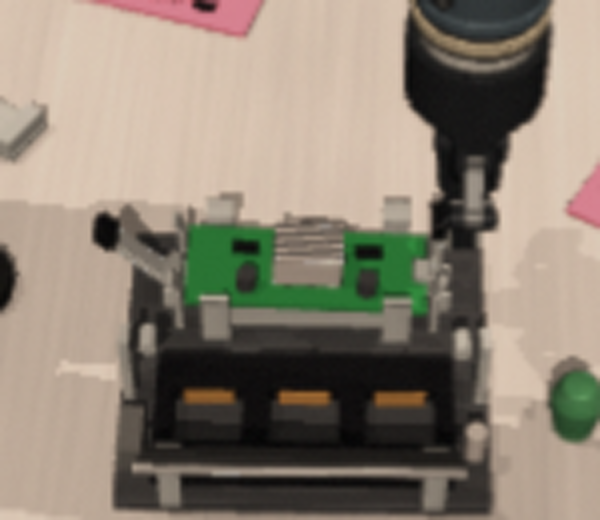

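The near lever now stands upright (crop (440,265)), its hook over the board's end; the far lever is still out.

Call:
arm_command --targets '[[[-1,0,0,0,0,0,0],[-3,0,0,0,0,0,0],[-4,0,-3,0,0,0,0],[-4,0,-7,0,0,0,0],[-4,0,-11,0,0,0,0],[-3,0,-13,0,0,0,0],[0,0,-13,0,0,0,0],[4,0,-13,0,0,0,0]]]'

```text
clock: 30.03
tool_pos: [0.5122, 0.0548, 0.2218]
tcp_rot: [3.142, -0.008, 0.033]
ft_force: [0.4, -0.3, 0.5]
gripper_width: -0.0003
grip_force: 0.0
```

Call:
arm_command --targets '[[[4,0,0,0,0,0,0],[8,0,0,0,0,0,0],[12,0,0,0,0,0,0],[16,0,0,0,0,0,0],[19,0,0,0,0,0,0],[20,0,0,0,0,0,0],[20,0,0,0,0,0,0],[20,0,0,0,0,0,0]]]'

```text
clock: 30.7
tool_pos: [0.712, 0.0611, 0.2192]
tcp_rot: [-3.141, -0.004, 0.033]
ft_force: [-0.0, -0.7, -0.2]
gripper_width: 0.0004
grip_force: 0.0
```

```bash
python3 -c "
from pl import *
plan((ch(150,-50,200),1.9),(ch(150,-50,90),1.9),(ch(90,-50,90),1.9))"
```

```text
t 30.7 tcp [712.   61.1 219.2] rpy [-180.    -0.2    1.9] F [-0.  -0.7 -0.2] w 0.4 g 0.0 j [-0.07  0.69  1.22  0.    1.23  1.47]
  -> [706.4  60.8 200. ] 1.9 : shift [-0.57  0.02  1.92] turn [-0.  -0.2 -0. ] rows 0.5
  -> [706.4  60.8  90. ] 1.9 : shift [ 0. -0. 11.] turn [0. 0. 0.] rows 2.6
  -> [646.4  58.8  90. ] 1.9 : shift [-6.  0.  0.] turn [0. 0. 0.] rows 1.4
```

Call:
arm_command --targets '[[[-0.6,0,3,0,-0.2,0,0],[-0.6,0,6,0,-0.2,0,0],[-0.6,0,9,0,-0.2,0,0],[-0.6,0,12,0,-0.2,0,0],[-0.6,0,13,0,-0.2,0,0],[-0.6,0,13,0,-0.2,0,0],[-1.2,0,13,0,-0.2,0,0],[-1.8,0,13,0,-0.2,0,0]]]'

```text
clock: 31.37
tool_pos: [0.6953, 0.0605, 0.0923]
tcp_rot: [3.142, -0.004, 0.033]
ft_force: [0.0, 0.1, -0.2]
gripper_width: 0.0001
grip_force: 0.0
```

Call:
arm_command --targets '[[[-0.6,0,0,0,0,0,0],[-1.2,0,0,0,0,0,0],[-1.8,0,0,0,0,0,0],[-2.3,0,0,0,0,0,0],[-2.8,0,0,0,0,0,0],[-3.3,0,0,0,0,0,0],[-3.7,0,0,0,0,0,0],[-4,0,0,0,0,0,0]]]'

```text
clock: 32.03
tool_pos: [0.6528, 0.0593, 0.0893]
tcp_rot: [-3.141, 0.003, 0.033]
ft_force: [1.0, -0.5, 1.5]
gripper_width: -0.0001
grip_force: 0.9
```

Call:
arm_command --targets '[[[-0.15,0,0,0,0,0,0],[-0.3,0,0,0,0,0,0],[-0.45,0,0,0,0,0,0],[-0.6,0,0,0,0,0,0],[-0.7,0,0,0,0,0,0],[-0.8,0,0,0,0,0,0],[-0.9,0,0,0,0,0,0],[-0.9,0,0,0,0,0,0]]]'

```text
clock: 32.7
tool_pos: [0.6454, 0.059, 0.0898]
tcp_rot: [-3.141, -0.0, 0.033]
ft_force: [2.5, 0.7, -0.1]
gripper_width: 0.0004
grip_force: 0.9
```

Call:
arm_command --targets '[[[-0.1,0,0,0,0,0,0],[-0.2,0,0,0,0,0,0],[-0.3,0,0,0,0,0,0],[-0.4,0,0,0,0,0,0],[-0.4,0,0,0,0,0,0],[-0.4,0,0,0,0,0,0],[-0.4,0,0,0,0,0,0],[-0.4,0,0,0,0,0,0]]]'

```text
clock: 33.37
tool_pos: [0.6449, 0.059, 0.09]
tcp_rot: [-3.141, -0.008, 0.032]
ft_force: [8.0, 2.0, -6.1]
gripper_width: -0.0
grip_force: 4.3
```

Call:
arm_command --targets '[[[-0.1,0,0,0,0,0,0],[-0.2,0,0,0,0,0,0],[-0.2,0,0,0,0,0,0],[-0.2,0,0,0,0,0,0],[-0.2,0,0,0,0,0,0],[-0.2,0,0,0,0,0,0],[-0.2,0,0,0,0,0,0],[-0.2,0,0,0,0,0,0]]]'

```text
clock: 34.03
tool_pos: [0.6446, 0.0589, 0.0901]
tcp_rot: [-3.141, -0.013, 0.032]
ft_force: [11.0, 2.3, -7.7]
gripper_width: -0.0001
grip_force: 5.8
```

Call:
arm_command --targets '[[[1,0,0,0,0,0,0],[3,0,0,0,0,0,0],[4,0,-3,0,0,0,0],[4,0,-7,0,0,0,0.6],[4,0,-11,0,0,0,0.6],[4,0,-13,0,0,0,0.6],[4,0,-13,0,0,0,0.6],[4,0,-13,0,0,0,0.6]]]'

```text
clock: 34.7
tool_pos: [0.6789, 0.0599, 0.2213]
tcp_rot: [3.142, -0.001, 0.033]
ft_force: [-1.0, 0.3, -0.7]
gripper_width: 0.0514
grip_force: 0.0
```

```bash
cat > rel.py <<'E'
from bd import *
def relays():
    for n in("side","top"):
        p=read_camera(n);X=cloud(p);z=X[...,2]*1000
        w=(X[...,1]>.26)&(X[...,0]>.3)&(X[...,0]<.72)&(X[...,1]<.6)
        for nm,a,b in(("cap",31,41),("flange",14,25)):
            for c,k,P in blobs(p,X,w&(z>a)&(z<b),20): print(n,nm,c,k,*rect(P))
        last=p if n=="side" else last
    return last
E
python3 - <<'E'
from rel import *
held(25)
p=relays()
plan()
cv2.imwrite("pics/s7.png",cv2.resize(p["image"][160:400,200:370],None,fx=3,fy=2.5,interpolation=2))
E
```

```text
side 653 rel.tcp x range [-187.9  -51.2] y [-25.3  28.8] (array([559.,  57.]), array([139.9,  58.2]), 2.4) z [30.7 33.6 36.6] slope [-0.001 -0.008]
side cap [282 350] 214 [551.7 364.9] [28.  30.3] 79.2
side cap [342 350] 202 [432.  358.5] [27.4 29.9] 87.6
side cap [308 353] 195 [499.9 367.9] [29.6 27.2] 8.6
side flange [282 353] 187 [552. 365.] [43.2 42.9] 78.8
side flange [341 353] 177 [431.6 358. ] [42. 43.] 84.6
side flange [307 355] 170 [500.5 366.5] [40.5 41.7] 10.5
top cap [137 225] 143 [549.9 364.5] [27.9 30. ] 77.7
top cap [136 247] 140 [498.2 366.8] [30.6 26.3] 8.5
top cap [140 277] 140 [428.9 357.4] [27.9 29.8] 80.2
top flange [139 226] 140 [550.1 364.8] [41.6 42.3] 77.1
top flange [138 247] 143 [498.2 366.5] [42.3 42.7] 9.9
top flange [141 276] 146 [429.5 357.9] [41.6 42.3] 87.6
t 34.9 tcp [677.6  60.  217.6] rpy [-180.     0.3    1.9] F [ 0.3  0.4 -0.4] w 51.1 g 0.0 j [-0.08  0.65  1.32  0.    1.19  1.46]
```

View pics/s7.png

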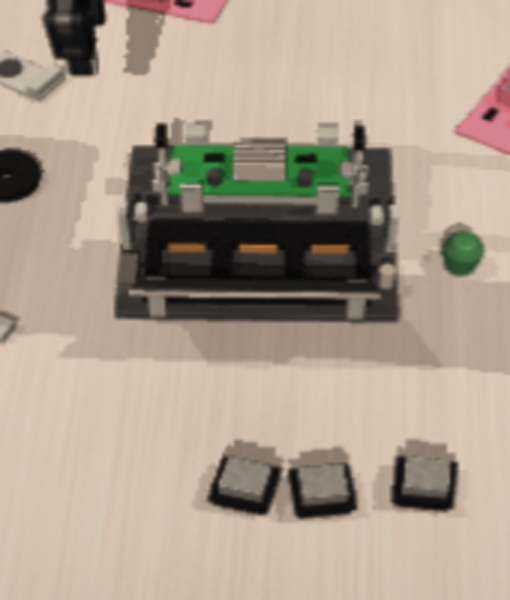

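Both levers stand upright (pads at crop (161,137), (359,137)) with the board down at its original height; the three relays lie at (247,480), (322,487), (425,478) — the far one has been knocked ~3 cm.

Run:
```python
from rel import *
p=read_camera("top");X=cloud(p);z=X[...,2]*1000
q=Ro.from_euler("z",-YAW,degrees=True).apply((X-O).reshape(-1,3)).reshape(X.shape)*1e3
m=(abs(q[...,0])<84)&(q[...,1]>5)&(q[...,1]<83)&(z<19)
for c,k,P in blobs(p,q/1e3,m,20): print(c,k,*rect(P),np.round(np.percentile(P*1e3,[2,98],axis=0),1).tolist())
m=(abs(q[...,0])<95)&(q[...,1]>-3)&(q[...,1]<95)&(z>23)&(z<33)
P=q[m];print("bay",np.round(np.percentile(P,[1,99],axis=0),1).tolist())
c=(abs(q[...,0])<60)&(q[...,1]>95)&(q[...,1]<160)&(z>40);P=q[c];a=np.polyfit(P[:,1],P[:,2],1);print("cover slope",a,"ymax/zmax",P[:,1].max(),P[:,2].max())
plan(([.4302,.3578,.2],-4.),([.4302,.3578,.047],-4.))
```

```text
Traceback (most recent call last):
IndexError: index -1 is out of bounds for axis 0 with size 0
```

Run:
```python
from rel import *
plan(([.4302,.3578,.2],-4.),([.4302,.3578,.047],-4.))
```

```text
t 35.0 tcp [677.9  60.  217.7] rpy [-180.     0.3    1.9] F [0.3 0.2 0. ] w 51.3 g 0.0 j [-0.08  0.65  1.32  0.    1.19  1.46]
  -> [430.2 357.8 200. ] -4.0 : shift [-23.78 -30.57   1.9 ] turn [-0.   0.3  5.9] rows 9.3
  -> [430.2 357.8  47. ] -4.0 : shift [ 0.  -0.  15.3] turn [0. 0. 0.] rows 3.7
```

Call:
arm_command --targets '[[[-1,-1.5,0,0,0,0,0.6],[-3,-4,0,0,0,0,0.6],[-5,-6.5,0,0,0,0,0.6],[-7,-9,0,0,0,0,0.6],[-8.5,-11,0,0,0,0,0.6],[-10,-13,0,0,0.3,0,0.6],[-11,-14.5,0,0,0.3,0,0.6],[-12,-15.5,0,0,0.3,0,0.6]]]'

```text
clock: 35.62
tool_pos: [0.5525, 0.2124, 0.2188]
tcp_rot: [-3.141, -0.003, 0.034]
ft_force: [0.3, -0.4, 1.0]
gripper_width: 0.0513
grip_force: 0.0
```

Call:
arm_command --targets '[[[-2,-2.5,0,0,0,1,0.6],[-4,-5,0,0,0,2,0.6],[-6,-7.5,0.5,0,0,3,0.6],[-8,-10,1,0,0,4,0.6],[-10,-12.5,2,0,0,5,0.6],[-11.8,-15,2,0,0,6,0.6],[-11.8,-15,2,0,0,6,0.6],[-11.8,-15,2,0,0,6,0.6]]]'

```text
clock: 36.28
tool_pos: [0.4303, 0.3578, 0.1986]
tcp_rot: [3.141, -0.004, -0.069]
ft_force: [0.6, -0.9, 1.0]
gripper_width: 0.0513
grip_force: 0.0
```

Run:
```python
from rel import *
plan(([.4302,.3578,.1],-4.),([.4302,.3578,.047],-4.))
p=read_camera("top");X=cloud(p);z=X[...,2]*1000
q=Ro.from_euler("z",-YAW,degrees=True).apply((X-O).reshape(-1,3)).reshape(X.shape)*1e3
m=(abs(q[...,0])<84)&(q[...,1]>5)&(q[...,1]<83)&(z<19)
for c,k,P in blobs(p,q/1e3,m,20): print(c,k,*rect(P),np.round(np.percentile(P*1e3,[2,98],axis=0),1).tolist())
m=(abs(q[...,0])<95)&(q[...,1]>-3)&(q[...,1]<95)&(z>23)&(z<33)
P=q[m];print("bay",len(P),np.round(np.percentile(P,[1,99],axis=0),1).tolist() if len(P) else 0)
c=(abs(q[...,0])<60)&(q[...,1]>95)&(q[...,1]<160)&(z>40);P=q[c];a=np.polyfit(P[:,1],P[:,2],1);print("cover slope",a,"ymax/zmax",P[:,1].max(),P[:,2].max())
```

```text
t 36.3 tcp [430.3 357.8 198.6] rpy [180.   -0.2  -3.9] F [ 0.6 -0.9  1. ] w 51.3 g 0.0 j [ 0.5   0.51  1.66 -0.    0.97  2.14]
  -> [430.2 357.8 100. ] -4.0 : shift [-0.05 -0.    9.86] turn [ 0.  -0.2  0.1] rows 2.4
  -> [430.2 357.8  47. ] -4.0 : shift [ 0.  -0.   5.3] turn [0. 0. 0.] rows 1.3
[228 200] 223 [54.7 44.7] [35.2 37.7] 89.9 [[36.5, 28.0, 6.5], [72.7, 61.8, 18.1]]
[229 222] 233 [ 0.5 44.7] [38.2 35.6] 0.6 [[-18.1, 27.8, 6.4], [19.2, 61.9, 18.3]]
[230 245] 242 [-54.2  45. ] [36.3 38.4] 88.9 [[-72.9, 27.4, 6.7], [-35.1, 62.2, 17.1]]
bay 1562 [[-83.6, 5.8, 23.2], [91.8, 83.5, 32.5]]
cover slope [  1.17978698 -46.12782247] ymax/zmax 140.95527417987134 123.38439300505377
```

Call:
arm_command --targets '[[[0,0,3,0,0,0,0.6],[0,0,7,0,0,0,0.6],[0,0,10,0,0,0,0.6],[0,0,13,0,0,0,0.6],[0,0,14.5,0,0,0,0.6],[0,0,15.1,0,0,0,0.6],[0,0,15.1,0,0,0,0.6],[0,0,15.1,0,0,0,0.6]]]'

```text
clock: 37.0
tool_pos: [0.4336, 0.3567, 0.0488]
tcp_rot: [-3.14, -0.006, -0.073]
ft_force: [-0.3, -0.4, 1.0]
gripper_width: 0.0512
grip_force: 0.0
```

Call:
arm_command --targets '[[[0,0,0,0,0,0,0.4],[0,0,0,0,0,0,0.2],[0,0,0,0,0,0,0.1],[0,0,0,0,0,0,0.1],[0,0,0,0,0,0,0.1],[0,0,0,0,0,0,0.1],[0,0,0,0,0,0,0.1],[0,0,0,0,0,0,0.1]]]' --squeeze 50

```text
clock: 37.67
tool_pos: [0.4336, 0.3576, 0.0501]
tcp_rot: [-3.139, -0.009, -0.072]
ft_force: [0.7, -1.1, 6.0]
gripper_width: 0.0249
grip_force: 49.8
```

Run:
```python
from rel import *
plan(([.4302,.3578,.17],-4.),(ch(-53.7,44.5,170),1.9),(ch(-53.7,44.5,85),1.9))
```

```text
t 37.7 tcp [433.6 357.6  50.1] rpy [-179.9   -0.5   -4.1] F [ 0.7 -1.1  6. ] w 24.9 g 49.8 j [ 0.49  0.75  1.74 -0.    0.64  2.14]
  -> [430.2 357.8 170. ] -4.0 : shift [ -0.24  -0.02 -11.99] turn [-0.1 -0.5 -0.1] rows 2.9
  -> [499.7 148.5 170. ] 1.9 : shift [ 8.39 20.4   0.  ] turn [ 0.   0.  -5.9] rows 5.3
  -> [499.7 148.5  85. ] 1.9 : shift [ 0.  -0.   8.5] turn [0. 0. 0.] rows 2.0
```

Call:
arm_command --targets '[[[0,0,-0.5,0,0,0,0.1],[0,0,-2,0,0,0,0.1],[0,0,-4,0,0,0,0.1],[0,0,-6,0,-0.2,0,0.1],[0,0,-8,-0.1,-0.4,0,0.1],[0,0,-10,-0.1,-0.5,0,0.1],[0,0,-12,-0.1,-0.5,0,0.1],[0,0,-12,-0.1,-0.5,0,0.1]]]' --squeeze 80

```text
clock: 38.33
tool_pos: [0.4334, 0.3584, 0.1724]
tcp_rot: [-3.138, -0.003, -0.072]
ft_force: [0.1, 0.7, -1.7]
gripper_width: 0.0235
grip_force: 78.6
```

Call:
arm_command --targets '[[[1,2.5,0,0,0,-0.5,0.1],[2,5,0,0,0,-1,0.1],[3.2,8,0,0,0,-2,0.1],[4.5,11,0,0,0,-3,0.1],[5.7,14,0,0,0,-4,0.1],[7,17,0,0,0,-5,0.1],[8,19.5,0,0,0,-6,0.1],[8.4,20.4,0,0,0,-6,0.1]]]'

```text
clock: 39.0
tool_pos: [0.5016, 0.1445, 0.1677]
tcp_rot: [3.14, 0.004, 0.03]
ft_force: [0.2, 0.3, -0.3]
gripper_width: 0.0237
grip_force: 78.7
```

```bash
cat > hr.py <<'E'
from rel import *
def hrel():
    "flange of held relay relative to TCP (side camera)"
    s=read_state();p=read_camera("side");X=cloud(p)
    q=Ro.from_euler("z",-s["tcp_rot"][2]).apply((X-s["tool_pos"]).reshape(-1,3)).reshape(X.shape)*1e3
    for a,b in((-36,-20),(-48,-38)):
        m=(abs(q[...,0])<40)&(abs(q[...,1])<50)&(q[...,2]>a)&(q[...,2]<b)
        P=q[m]; print(a,len(P),"x",np.round(np.percentile(P[:,0],[2,98]),1),"y",np.round(np.percentile(P[:,1],[2,98]),1),"z",np.round(np.percentile(P[:,2],[2,50,98]),1))
E
python3 - <<'E'
from hr import *
hrel()
plan((ch(-53.7,44.5,100),1.9))
E
```

```text
-36 154 x [-22.7  16.9] y [-17.2  20.9] z [-34.1 -29.5 -23. ]
-48 36 x [-19.2  14.5] y [14.3 18.3] z [-47.7 -42.4 -38.8]
t 39.0 tcp [501.9 144.4 167.7] rpy [179.9   0.2   1.7] F [ 0.3  0.  -0.6] w 23.4 g 78.7 j [ 0.07  0.52  1.77 -0.    0.85  1.61]
  -> [499.7 148.5 100. ] 1.9 : shift [-0.19 -0.42  6.77] turn [ 0.1  0.2 -0.2] rows 1.6
```

Run:
```python
from hr import *
plan((ch(-50.4,44.2,100),1.9))
```

```text
t 39.0 tcp [501.9 144.4 167.7] rpy [179.9   0.2   1.7] F [ 0.3  0.  -0.6] w 23.4 g 78.7 j [ 0.07  0.52  1.77 -0.    0.85  1.61]
  -> [503.  148.3 100. ] 1.9 : shift [ 0.14 -0.39  6.77] turn [ 0.1  0.2 -0.2] rows 1.6
```

Call:
arm_command --targets '[[[0.1,-0.4,1,0,0,0,0.1],[0.1,-0.4,2,0,0.2,0,0.1],[0.1,-0.4,4,0.1,0.2,-0.2,0.1],[0.1,-0.4,6,0.1,0.2,-0.2,0.1],[0.1,-0.4,7.3,0.1,0.2,-0.2,0.1],[0.1,-0.4,7.3,0.1,0.2,-0.2,0.1],[0.1,-0.4,7.3,0.1,0.2,-0.2,0.1],[0.1,-0.4,7.3,0.1,0.2,-0.2,0.1]]]'

```text
clock: 39.72
tool_pos: [0.5012, 0.1528, 0.0954]
tcp_rot: [-3.14, -0.0, 0.038]
ft_force: [-0.3, 0.5, -1.4]
gripper_width: 0.0235
grip_force: 78.7
```

Run:
```python
from hr import *
hrel()
plan((ch(-50.4,44.2,85),1.9))
```

```text
-36 195 x [-37.6  17.5] y [-31.8  49. ] z [-35.5 -29.9 -24.8]
-48 44 x [-34.2  26.3] y [-21.3  39.9] z [-47.5 -41.9 -38.2]
t 39.8 tcp [501.7 152.5  95.8] rpy [-1.799e+02 -1.000e-01  2.100e+00] F [-0.1  0.8  0.2] w 23.5 g 78.7 j [0.08 0.65 1.81 0.   0.68 1.61]
  -> [503.  148.3  85. ] 1.9 : shift [0.11 0.43 1.08] turn [-0.1 -0.1  0.2] rows 0.3
```

Call:
arm_command --targets '[[[0.1,0.2,0,0,0,0,0.1],[0.1,0.4,0,-0.1,-0.1,0.2,0.1],[0.1,0.4,0.5,-0.1,-0.1,0.2,0.1],[0.1,0.4,1,-0.1,-0.1,0.2,0.1],[0.1,0.4,1.1,-0.1,-0.1,0.2,0.1],[0.1,0.4,1.1,-0.1,-0.1,0.2,0.1],[0.1,0.4,1.1,-0.1,-0.1,0.2,0.1],[0.1,0.4,1.1,-0.1,-0.1,0.2,0.1]]]'

```text
clock: 40.43
tool_pos: [0.5026, 0.1476, 0.0842]
tcp_rot: [3.141, 0.002, 0.033]
ft_force: [-0.5, 0.3, -0.2]
gripper_width: 0.0237
grip_force: 78.7
```

Run:
```python
from hr import *
plan((ch(-50.4,44.2,68),1.9))
```

```text
t 40.4 tcp [502.6 147.6  84.2] rpy [1.8e+02 1.0e-01 1.9e+00] F [-0.5  0.3 -0.2] w 23.7 g 78.7 j [ 0.07  0.67  1.82 -0.    0.66  1.61]
  -> [503.  148.3  68. ] 1.9 : shift [ 0.04 -0.07  1.62] turn [ 0.   0.1 -0. ] rows 0.4
```

Now down to about the pad, slowly.

Call:
arm_command --targets '[[[0,-0.1,0.3,0,0,0,0.1],[0,-0.1,0.6,0,0,0,0.1],[0,-0.1,0.8,0,0,0,0.1],[0,-0.1,1,0,0,0,0.1],[0,-0.1,1.2,0,0,0,0.1],[0,-0.1,1.4,0,0,0,0.1],[0,-0.1,1.5,0,0,0,0.1],[0,-0.1,1.5,0,0,0,0.1]]]'

```text
clock: 41.1
tool_pos: [0.5027, 0.149, 0.0694]
tcp_rot: [-3.141, 0.001, 0.032]
ft_force: [-0.0, 3.3, 1.2]
gripper_width: 0.0235
grip_force: 78.9
```

Call:
arm_command --targets '[[[0,0,0.1,0,0,0,0.1],[0,0,0.2,0,0,0,0.1],[0,0,0.3,0,0,0,0.1],[0,0,0.4,0,0,0,0.1],[0,0,0.5,0,0,0,0.1],[0,0,0.6,0,0,0,0.1],[0,0,0.7,0,0,0,0.1],[0,0,0.7,0,0,0,0.1]]]'

```text
clock: 41.77
tool_pos: [0.5026, 0.149, 0.0623]
tcp_rot: [-3.141, 0.001, 0.033]
ft_force: [-1.2, 4.8, 3.9]
gripper_width: 0.0236
grip_force: 79.3
```

Call:
arm_command --targets '[[[0,0,0.1,0,0,0,0.1],[0,0,0.2,0,0,0,0.1],[0,0,0.2,0,0,0,0.1],[0,0,0.2,0,0,0,0.1],[0,0,0.2,0,0,0,0.1],[0,0,0.2,0,0,0,0.1],[0,0,0.2,0,0,0,0.1],[0,0,0.2,0,0,0,0.1]]]'

```text
clock: 42.43
tool_pos: [0.5026, 0.149, 0.0622]
tcp_rot: [-3.142, 0.001, 0.033]
ft_force: [-3.1, 4.7, 18.7]
gripper_width: 0.0239
grip_force: 81.2
```

Call:
arm_command --targets '[[[0,0,-0.1,0,0,0,0.3],[0,0,-0.1,0,0,0,0.45],[0,0,-0.1,0,0,0,0.45],[0,0,-1,0,0,0,0.45],[0,0,-4,0,0,0,0.45],[0,0,-8,0,0,0,0.45],[0,0,-12,0,0,0,0.6],[0,0,-14,0,0,0,0.6]]]'

```text
clock: 43.1
tool_pos: [0.5044, 0.1483, 0.2044]
tcp_rot: [3.141, -0.004, 0.033]
ft_force: [0.2, -0.1, -0.2]
gripper_width: 0.0513
grip_force: 0.0
```

Run:
```python
from hr import *
relays()
plan(([.4988,.3668,.2],9.5))
```

```text
side cap [282 350] 210 [551.7 365. ] [29.  30.4] 77.5
side cap [308 353] 192 [499.6 367.5] [30.3 28.4] 11.4
side flange [282 353] 189 [551.7 365.6] [42.6 43.3] 79.7
side flange [307 355] 165 [500.5 366.5] [40.9 40.8] 9.1
top cap [137 225] 142 [549.9 364.6] [26.2 30. ] 77.4
top cap [136 247] 140 [497.9 367. ] [29.9 27.2] 11.5
top flange [139 226] 148 [550.  364.6] [41.3 42. ] 77.7
top flange [138 247] 149 [498.2 366.9] [42.3 41.4] 9.9
t 43.2 tcp [505.4 148.5 204.5] rpy [180.   -0.4   1.9] F [ 0.5  0.5 -0.1] w 51.3 g 0.0 j [ 0.07  0.47  1.74 -0.    0.93  1.61]
  -> [498.8 366.8 200. ] 9.5 : shift [  0.06 -21.84   0.43] turn [ 0.1 -0.4 -7.6] rows 5.2
```

Call:
arm_command --targets '[[[0,-4,0,0,0,-1,0.6],[0,-8,0,0,0,-3,0.6],[0,-12,0,0,-0.4,-5,0.6],[0,-16,0,0,-0.4,-7,0.6],[0,-20,0.4,0.1,-0.4,-8,0.6],[0,-21.8,0.4,0.1,-0.4,-8,0.6],[0,-21.8,0.4,0.1,-0.4,-8,0.6],[0,-21.8,0.4,0.1,-0.4,-8,0.6]]]'

```text
clock: 43.87
tool_pos: [0.4945, 0.3666, 0.1945]
tcp_rot: [-3.141, 0.012, 0.175]
ft_force: [-0.9, -0.5, 0.2]
gripper_width: 0.0509
grip_force: 0.0
```

Call:
arm_command --targets '[[[0,0,2,0,0,0,0.6],[0,0,5,0,0,0,0.6],[0,0,8,0,0,0,0.6],[0,0,10,0,0,0,0.6],[0,0,10,0,0,0,0.6],[0,0,10,0,0,0,0.6],[0,0,10,0,0,0,0.6],[0,0,10,0,0,0,0.6]]]'

```text
clock: 44.53
tool_pos: [0.4961, 0.3665, 0.0979]
tcp_rot: [-3.139, 0.006, 0.172]
ft_force: [0.3, -0.3, 0.2]
gripper_width: 0.0516
grip_force: 0.0
```

Run:
```python
from hr import *
plan(([.499,.367,.048],10))
```

```text
t 44.5 tcp [496.1 366.5  97.9] rpy [-179.8    0.3    9.8] F [ 0.3 -0.3  0.2] w 51.6 g 0.0 j [0.45 0.72 1.57 0.01 0.85 1.85]
  -> [499. 367.  48.] 10 : shift [0.33 0.01 4.99] turn [-0.2  0.3 -0.2] rows 1.2
```

Call:
arm_command --targets '[[[0.3,0,1,-0.2,0.3,-0.2,0.6],[0.3,0,3,-0.2,0.3,-0.2,0.6],[0.3,0,4,-0.2,0.3,-0.2,0.6],[0.3,0,5,-0.2,0.3,-0.2,0.6],[0.3,0,5,-0.2,0.3,-0.2,0.6],[0.3,0,5,-0.2,0.3,-0.2,0.6],[0.3,0,5,-0.2,0.3,-0.2,0.6],[0.3,0,5,-0.2,0.3,-0.2,0.6]]]'

```text
clock: 45.2
tool_pos: [0.4978, 0.3675, 0.0469]
tcp_rot: [3.141, 0.002, 0.176]
ft_force: [-0.4, -0.4, 0.1]
gripper_width: 0.0516
grip_force: 0.0
```

Call:
arm_command --targets '[[[0,0,0,0,0,0,0.4],[0,0,0,0,0,0,0.2],[0,0,0,0,0,0,0.1],[0,0,0,0,0,0,0.1],[0,0,0,0,0,0,0.1],[0,0,0,0,0,0,0.1],[0,0,0,0,0,0,0.1],[0,0,0,0,0,0,0.1]]]' --squeeze 50

```text
clock: 45.87
tool_pos: [0.4978, 0.3674, 0.0469]
tcp_rot: [3.141, 0.002, 0.176]
ft_force: [0.1, 0.3, 6.0]
gripper_width: 0.0249
grip_force: 49.9
```

Run:
```python
from hr import *
plan(([.499,.367,.17],10),(ch(0.3,44.2,170),1.9))
```

```text
t 45.9 tcp [497.8 367.4  46.9] rpy [1.799e+02 1.000e-01 1.010e+01] F [0.1 0.3 6. ] w 24.9 g 49.9 j [ 0.46  0.8   1.58 -0.    0.76  1.85]
  -> [499. 367. 170.] 10 : shift [  0.09   0.07 -12.31] turn [0.1 0.1 0.1] rows 3.0
  -> [553.6 150.  170. ] 1.9 : shift [ 1.61 22.32  0.  ] turn [ 0.  -0.   8.1] rows 5.4
```

Call:
arm_command --targets '[[[0,0,-0.5,0,0,0,0.1],[0,0,-2,0,0,0,0.1],[0,0,-4,0,0,0,0.1],[0,0,-6,0,0,0,0.1],[0,0,-8,0,0,0,0.1],[0,0,-10,0,0,0,0.1],[0,0,-12,0,0,0,0.1],[0,0,-12.3,0.1,0.1,0,0.1]]]' --squeeze 80

```text
clock: 46.53
tool_pos: [0.4992, 0.3684, 0.1724]
tcp_rot: [-3.139, -0.004, 0.176]
ft_force: [0.8, -0.3, -0.5]
gripper_width: 0.024
grip_force: 78.6
```

Call:
arm_command --targets '[[[0.2,3,0,0,0,1,0.1],[0.4,6,0,0,0,2,0.1],[0.7,10,0,0,0,4,0.1],[1,14,0,0,0,6,0.1],[1.3,18,0,0,0,7,0.1],[1.5,21,0,0,0,8,0.1],[1.6,22.3,0,0,0,8,0.1],[1.6,22.3,0,0,0,8,0.1]]]'

```text
clock: 47.2
tool_pos: [0.5529, 0.1477, 0.168]
tcp_rot: [3.141, 0.003, 0.032]
ft_force: [-0.6, -0.3, -0.7]
gripper_width: 0.0237
grip_force: 78.7
```

Call:
arm_command --targets '[[[0,0,1,0,0,0,0.1],[0,0,3,0,0,0,0.1],[0,0,5,0,0,0,0.1],[0,0,7,0,0,0,0.1],[0,0,7,0,0,0,0.1],[0,0,7,0,0,0,0.1],[0,0,7,0,0,0,0.1],[0,0,7,0,0,0,0.1]]]'

```text
clock: 47.87
tool_pos: [0.5529, 0.1515, 0.1]
tcp_rot: [-3.141, -0.0, 0.037]
ft_force: [-0.0, 0.4, -0.8]
gripper_width: 0.0239
grip_force: 78.7
```

Run:
```python
from hr import *
hrel()
plan((ch(-0.9,44.7,82),1.9))
```

```text
-36 142 x [-16.7  24.3] y [-18.5  49.5] z [-35.6 -26.3 -21.5]
-48 36 x [-37.   18.4] y [14.  46.6] z [-44.3 -40.7 -38.2]
t 47.9 tcp [553.  151.3 100.2] rpy [-180.    -0.     2.1] F [-0.4  0.7 -1.2] w 24.0 g 78.7 j [0.07 0.68 1.69 0.   0.77 1.61]
  -> [552.4 150.4  82. ] 1.9 : shift [-0.06  0.08  1.82] turn [-0.  -0.   0.2] rows 0.4
```

Call:
arm_command --targets '[[[-0.2,0.1,0.5,0,0,0.2,0.1],[-0.2,0.1,1,0,0,0.2,0.1],[-0.2,0.1,1.3,0,0,0.2,0.1],[-0.2,0.1,1.5,0,0,0.2,0.1],[-0.2,0.1,1.5,0,0,0.2,0.1],[-0.2,0.1,1.5,0,0,0.2,0.1],[-0.2,0.1,1.5,0,0,0.2,0.1],[-0.2,0.1,1.5,0,0,0.2,0.1]]]'

```text
clock: 48.58
tool_pos: [0.5505, 0.1495, 0.0842]
tcp_rot: [-3.142, 0.001, 0.033]
ft_force: [0.2, -0.1, -1.2]
gripper_width: 0.0242
grip_force: 78.8
```

Run:
```python
from hr import *
hrel();hrel()
plan((ch(-2.3,44.7,72),1.9))
p=read_camera("side"); cv2.imwrite("pics/s8.png",cv2.resize(p["image"][220:290,240:330],None,fx=6,fy=6,interpolation=2))
```

```text
-36 172 x [-38.6  23.3] y [-19.4  49.5] z [-35.3 -26.2 -20.8]
-48 31 x [-38.8  14.8] y [ 9.7 19.4] z [-46.9 -41.8 -38.5]
-36 175 x [-38.4  23.3] y [-18.9  49.5] z [-35.5 -26.8 -20.7]
-48 33 x [-38.8  15.5] y [ 0.5 18.2] z [-47.7 -41.2 -38.1]
t 48.7 tcp [550.4 149.6  84.2] rpy [-1.8e+02  1.0e-01  1.9e+00] F [ 0.1  0.4 -0. ] w 23.5 g 78.8 j [0.07 0.7  1.7  0.   0.74 1.61]
  -> [551.  150.4  72. ] 1.9 : shift [ 0.06 -0.08  1.22] turn [-0.   0.1 -0. ] rows 0.3
```

View pics/s8.png

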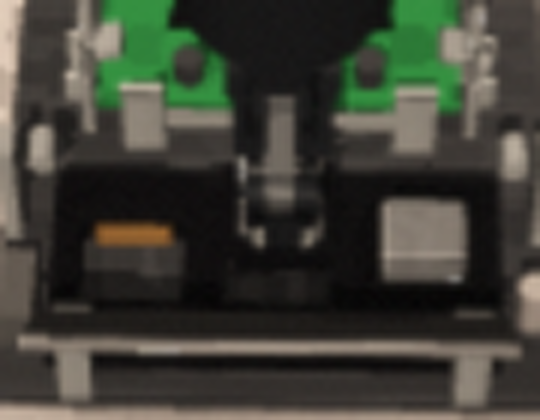

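Relay C sits home in recess1 (crop (423,240)); the held relay (flange 225–335) is centred over recess2 (≈278).

Call:
arm_command --targets '[[[0,-0.1,0.3,0,0,0,0.1],[0,-0.1,0.6,0,0,0,0.1],[0,-0.1,0.9,0,0,0,0.1],[0,-0.1,1.2,0,0,0,0.1],[0,-0.1,1.5,0,0,0,0.1],[0,-0.1,1.7,0,0,0,0.1],[0,-0.1,1.8,0,0,0,0.1],[0,-0.1,1.8,0,0,0,0.1]]]'

```text
clock: 49.4
tool_pos: [0.5506, 0.151, 0.0661]
tcp_rot: [-3.141, 0.001, 0.032]
ft_force: [-0.0, 2.2, 0.4]
gripper_width: 0.024
grip_force: 79.0
```

Call:
arm_command --targets '[[[0,0,0.1,0,0,0,0.1],[0,0,0.2,0,0,0,0.1],[0,0,0.3,0,0,0,0.1],[0,0,0.4,0,0,0,0.1],[0,0,0.5,0,0,0,0.1],[0,0,0.6,0,0,0,0.1],[0,0,0.7,0,0,0,0.1],[0,0,0.7,0,0,0,0.1]]]'

```text
clock: 50.07
tool_pos: [0.5506, 0.1509, 0.0591]
tcp_rot: [-3.141, 0.001, 0.033]
ft_force: [1.0, 5.3, 3.8]
gripper_width: 0.024
grip_force: 79.4
```

Call:
arm_command --targets '[[[0,0,0.1,0,0,0,0.1],[0,0,0.1,0,0,0,0.1],[0,0,0.1,0,0,0,0.1],[0,0,0.1,0,0,0,0.1],[0,0,0.1,0,0,0,0.1],[0,0,0.1,0,0,0,0.1],[0,0,0.1,0,0,0,0.1],[0,0,0.1,0,0,0,0.1]]]'

```text
clock: 50.73
tool_pos: [0.5506, 0.1508, 0.059]
tcp_rot: [-3.141, 0.0, 0.033]
ft_force: [-0.6, 4.7, 9.6]
gripper_width: 0.024
grip_force: 80.2
```

Call:
arm_command --targets '[[[0,0,0.1,0,0,0,0.1],[0,0,0,0,0,0,0.4],[0,0,0,0,0,0,0.45],[0,0,-1,0,0,0,0.45],[0,0,-4,0,0,0,0.45],[0,0,-8,0,0,0,0.45],[0,0,-12,0,0,0,0.6],[0,0,-14,0,0,0,0.6]]]'

```text
clock: 51.4
tool_pos: [0.5519, 0.1501, 0.2023]
tcp_rot: [3.141, -0.003, 0.033]
ft_force: [1.0, -0.5, -0.6]
gripper_width: 0.051
grip_force: 0.0
```

Call:
arm_command --targets '[[[0,-2,0,0,0,2,0.6],[0.1,-5,0,0,0,4,0.6],[0.2,-9,0,0,0,7,0.6],[0.4,-13,0,0,0,10,0.6],[0.5,-17,0,0,0,13,0.6],[0.7,-20.5,0,0,0,14.3,0.6],[0.7,-21.4,0,0,0,14.3,0.6],[0.7,-21.4,0,0,0,14.3,0.6]]]'

```text
clock: 52.07
tool_pos: [0.5496, 0.3667, 0.1976]
tcp_rot: [3.14, 0.002, -0.213]
ft_force: [0.0, -0.8, 0.0]
gripper_width: 0.051
grip_force: 0.0
```

Call:
arm_command --targets '[[[0,0,2,0,0,0,0.6],[0,0,5,0,0,0,0.6],[0,0,8,0,0,0,0.6],[0,0,10,0,0,0,0.6],[0,0,10,0,0,0,0.6],[0,0,10,0,0,0,0.6],[0,0,10,0,0,0,0.6],[0,0,10,0,0,0,0.6]]]'

```text
clock: 52.73
tool_pos: [0.5518, 0.3644, 0.1001]
tcp_rot: [-3.14, -0.001, -0.217]
ft_force: [0.4, -0.3, 0.2]
gripper_width: 0.0513
grip_force: 0.0
```

Run:
```python
from hr import *
relays()
plan(([.5508,.3649,.047],-12.4))
```

```text
side cap [286 351] 90 [543.  366.7] [28.5 14.5] 84.1
side flange [282 355] 151 [544.7 374.1] [57.5 31.8] 35.2
top flange [137 233] 49 [532.1 368.4] [39.4  9.6] 86.9
t 52.8 tcp [551.4 364.8 100.1] rpy [-1.799e+02 -1.000e-01 -1.240e+01] F [-0.7  0.2  0.8] w 51.6 g 0.0 j [0.42 0.76 1.45 0.   0.92 2.2 ]
  -> [550.8 364.9  47. ] -12.4 : shift [-0.07  0.01  5.31] turn [-0.1 -0.1 -0. ] rows 1.3
```

Call:
arm_command --targets '[[[-0.1,0,1,-0.1,-0.1,0,0.6],[-0.1,0,3,-0.1,-0.1,0,0.6],[-0.1,0,4.5,-0.1,-0.1,0,0.6],[-0.1,0,5.3,-0.1,-0.1,0,0.6],[-0.1,0,5.3,-0.1,-0.1,0,0.6],[-0.1,0,5.3,-0.1,-0.1,0,0.6],[-0.1,0,5.3,-0.1,-0.1,0,0.6],[-0.1,0,5.3,-0.1,-0.1,0,0.6]]]'

```text
clock: 53.5
tool_pos: [0.55, 0.3653, 0.0462]
tcp_rot: [3.141, 0.002, -0.217]
ft_force: [0.0, 0.1, -0.1]
gripper_width: 0.0513
grip_force: 0.0
```

Call:
arm_command --targets '[[[0,0,0,0,0,0,0.4],[0,0,0,0,0,0,0.2],[0,0,0,0,0,0,0.1],[0,0,0,0,0,0,0.1],[0,0,0,0,0,0,0.1],[0,0,0,0,0,0,0.1],[0,0,0,0,0,0,0.1],[0,0,0,0,0,0,0.1]]]' --squeeze 50

```text
clock: 54.17
tool_pos: [0.5499, 0.3652, 0.0461]
tcp_rot: [3.141, 0.002, -0.217]
ft_force: [0.8, -1.1, 6.3]
gripper_width: 0.0249
grip_force: 50.3
```

Call:
arm_command --targets '[[[0,0,-0.5,0,0,0,0.1],[0,0,-2,0,0,0,0.1],[0,0,-4,0,0,0,0.1],[0,0,-6,0,0,0,0.1],[0,0,-8,0,0,0,0.1],[0,0,-10,0,0,0,0.1],[0,0,-12,0,0,0,0.1],[0,0,-12.3,0,0,0,0.1]]]' --squeeze 80

```text
clock: 54.83
tool_pos: [0.5512, 0.3658, 0.1715]
tcp_rot: [-3.14, -0.001, -0.217]
ft_force: [0.9, 0.5, -0.3]
gripper_width: 0.0239
grip_force: 78.6
```

Run:
```python
from hr import *
hrel()
plan((ch(54,44.7,170),1.9))
```

```text
-36 104 x [-19.1  -5.5] y [-18.8  21.2] z [-32.3 -25.8 -21.8]
-48 22 x [-15.4  18.6] y [16.7 18.3] z [-44.1 -41.  -38.4]
t 54.9 tcp [550.8 365.6 170.4] rpy [-180.    -0.   -12.4] F [-0.4 -0.7 -0.3] w 24.1 g 78.6 j [0.42 0.67 1.41 0.   1.06 2.2 ]
  -> [607.3 152.3 170. ] 1.9 : shift [10.1  19.62  0.03] turn [ -0.   -0.  -14.3] rows 5.3
```

Call:
arm_command --targets '[[[1,2,0,0,0,-2,0.1],[2.5,5,0,0,0,-4,0.1],[4,8,0,0,0,-6,0.1],[5.5,11,0,0,0,-8,0.1],[7,14,0,0,0,-10,0.1],[8.5,17,0,0,0,-12,0.1],[10,19.6,0,0,0,-14.3,0.1],[10,19.6,0,0,0,-14.3,0.1]]]'

```text
clock: 55.55
tool_pos: [0.6063, 0.1465, 0.1663]
tcp_rot: [3.138, 0.005, 0.029]
ft_force: [-0.1, -0.1, -0.2]
gripper_width: 0.024
grip_force: 78.7
```

Call:
arm_command --targets '[[[0,0,1,0,0,0,0.1],[0,0,3,0,0,0,0.1],[0,0,5,0,0,0,0.1],[0,0,7,0,0,0,0.1],[0,0,7.5,0,0,0,0.1],[0,0,7.5,0,0,0,0.1],[0,0,7.5,0,0,0,0.1],[0,0,7.5,0,0,0,0.1]]]'

```text
clock: 56.22
tool_pos: [0.6053, 0.1527, 0.0938]
tcp_rot: [3.141, 0.002, 0.034]
ft_force: [0.3, 0.5, 0.8]
gripper_width: 0.0242
grip_force: 78.7
```

Run:
```python
from hr import *
hrel()
plan((ch(52.7,44.9,84),1.9))
```

```text
-36 163 x [-33.   39.2] y [-28.4  49.1] z [-35.3 -26.7 -21.6]
-48 33 x [-38.8  19.9] y [-10.5  18.4] z [-47.4 -41.6 -38.2]
t 56.3 tcp [605.6 152.6  94.2] rpy [1.799e+02 1.000e-01 1.900e+00] F [-0.2 -0.2 -0. ] w 24.1 g 78.7 j [ 0.07  0.74  1.55 -0.    0.85  1.61]
  -> [606.  152.4  84. ] 1.9 : shift [0.04 0.02 1.02] turn [0.1 0.1 0. ] rows 0.2
```

Call:
arm_command --targets '[[[0,0,0.5,0,0,0,0.1],[0,0,1,0,0,0,0.1],[0,0,1.5,0,0,0,0.1],[0,0,1.8,0,0,0,0.1],[0,0,2.1,0,0,0,0.1],[0,0,2.4,0,0,0,0.1],[0,0,2.7,0,0,0,0.1],[0,0,2.7,0,0,0,0.1]]]'

```text
clock: 56.93
tool_pos: [0.605, 0.1525, 0.0658]
tcp_rot: [3.141, 0.003, 0.032]
ft_force: [0.3, 2.0, -0.8]
gripper_width: 0.0236
grip_force: 78.8
```

Call:
arm_command --targets '[[[0,0,0.1,0,0,0,0.1],[0,0,0.2,0,0,0,0.1],[0,0,0.3,0,0,0,0.1],[0,0,0.4,0,0,0,0.1],[0,0,0.5,0,0,0,0.1],[0,0,0.6,0,0,0,0.1],[0,0,0.7,0,0,0,0.1],[0,0,0.7,0,0,0,0.1]]]'

```text
clock: 57.6
tool_pos: [0.6049, 0.1525, 0.0588]
tcp_rot: [3.141, 0.003, 0.032]
ft_force: [1.6, 4.7, 0.7]
gripper_width: 0.0241
grip_force: 79.0
```

Call:
arm_command --targets '[[[0,0,0.1,0,0,0,0.1],[0,0,0.2,0,0,0,0.1],[0,0,0.2,0,0,0,0.1],[0,0,0.2,0,0,0,0.1],[0,0,0.2,0,0,0,0.1],[0,0,0.2,0,0,0,0.1],[0,0,0.2,0,0,0,0.1],[0,0,0.2,0,0,0,0.1]]]'

```text
clock: 58.27
tool_pos: [0.6049, 0.1525, 0.0582]
tcp_rot: [3.141, 0.003, 0.032]
ft_force: [-1.1, 5.0, 9.0]
gripper_width: 0.0241
grip_force: 80.0
```

Call:
arm_command --targets '[[[0,0,-0.2,0,0,0,0.1],[0,0,-0.2,0,0,0,0.4],[0,0,-0.2,0,0,0,0.45],[0,0,-1,0,0,0,0.45],[0,0,-5,0,0,0,0.45],[0,0,-9,0,0,0,0.45],[0,0,-13,0,0,0,0.2],[0,0,-17,0,0,0,0]]]'

```text
clock: 58.93
tool_pos: [0.6048, 0.1513, 0.2288]
tcp_rot: [3.139, 0.005, 0.032]
ft_force: [0.6, -0.5, -0.4]
gripper_width: 0.0148
grip_force: 0.0
```

Call:
arm_command --targets '[[[-1,-2,-1,0,0,0,0],[-2,-5,-2,0,0,0,0],[-3,-8,-2,0,0,0,0],[-4,-11,-2,0,0,0,0],[-5.1,-14.5,-2,0,0,0,0],[-5.1,-14.5,-2,0,0,0,0],[-5.1,-14.5,-2,0,0,0,0],[-5.1,-14.5,-2,0,0,0,0]]]'

```text
clock: 59.6
tool_pos: [0.5497, 0.2948, 0.2471]
tcp_rot: [3.139, 0.004, 0.033]
ft_force: [0.3, -0.3, 0.4]
gripper_width: -0.0001
grip_force: 0.0
```

Run:
```python
from hr import *
p=read_camera("side"); cv2.imwrite("pics/s9.png",cv2.resize(p["image"][180:300,220:350],None,fx=5,fy=5,interpolation=2))
X=cloud(p);q=Ro.from_euler("z",-YAW,degrees=True).apply((X-O).reshape(-1,3)).reshape(X.shape)*1e3
for c in(-54,0,54):
    m=(abs(q[...,0]-c-1)<17)&(abs(q[...,1]-45)<14)&(q[...,2]>40);print(c,m.sum(),np.round(np.median(q[m],axis=0),1))
plan((ch(0,190,250),1.9),(ch(0,190,120),1.9),(ch(0,165,120),1.9),(ch(0,105,120),1.9),(ch(0,81,140),1.9))
```

```text
-54 151 [-52.6  46.7  48.8]
0 27 [-13.   52.2  48.5]
54 151 [53.7 48.1 49.5]
t 59.6 tcp [550.  294.4 247.1] rpy [179.9   0.2   1.8] F [-0.9 -0.3  0.6] w -0.2 g 0.0 j [ 0.31  0.54  1.44 -0.    1.17  1.85]
  -> [548.5 295.7 250. ] 1.9 : shift [-0.15 -0.14 -0.29] turn [ 0.1  0.2 -0.1] rows 0.1
  -> [548.5 295.7 120. ] 1.9 : shift [ 0. -0. 13.] turn [0. 0. 0.] rows 3.1
  -> [549.3 270.7 120. ] 1.9 : shift [-0.   2.5  0. ] turn [0. 0. 0.] rows 0.6
  -> [551.3 210.7 120. ] 1.9 : shift [-0.  6.  0.] turn [0. 0. 0.] rows 1.4
  -> [552.1 186.8 140. ] 1.9 : shift [ 0.   2.4 -2. ] turn [0. 0. 0.] rows 0.7
```

View pics/s9.png

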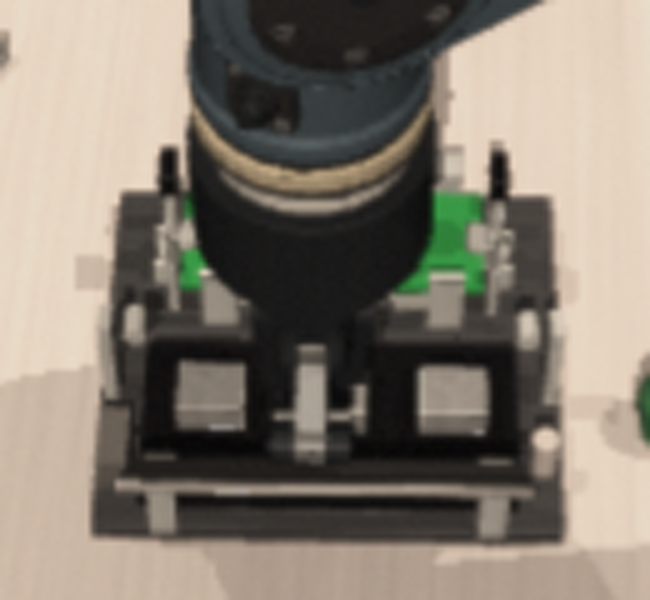

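Relays in recess1 and recess3 are home (crop (452,400), (210,395)); the middle one is partly behind the gripper but its top reads 48.5 mm, so home as well.

Call:
arm_command --targets '[[[-0.1,-0.1,2,0.1,0.2,0,0],[-0.1,-0.1,5,0.1,0.2,0,0],[-0.1,-0.1,8,0.1,0.2,0,0],[-0.1,-0.1,11,0.1,0.2,0,0],[-0.1,-0.1,12.7,0.1,0.2,0,0],[-0.1,-0.1,12.7,0.1,0.2,0,0],[-0.1,-0.1,12.7,0.1,0.2,0,0],[-0.1,-0.1,12.7,0.1,0.2,0,0]]]'

```text
clock: 60.32
tool_pos: [0.5497, 0.2957, 0.1213]
tcp_rot: [-3.141, -0.002, 0.031]
ft_force: [-0.4, 0.3, 0.1]
gripper_width: 0.0001
grip_force: 0.0
```

Call:
arm_command --targets '[[[0,1.2,0,0,0,0,0],[0,2.4,0,0,0,0,0],[0,3.4,0,0,0,0,0],[0,4.4,0,0,0,0,0],[0,5.4,0,0,0,0,0],[0,6.4,0,0,0,0,0],[0,7.4,0,0,0,0,0],[0,8.4,0,0,0,0,0]]]'

```text
clock: 60.98
tool_pos: [0.5511, 0.2112, 0.1206]
tcp_rot: [-3.141, 0.0, 0.033]
ft_force: [-1.3, 1.1, 5.8]
gripper_width: -0.0001
grip_force: 3.1
```

Run:
```python
from hr import *
plan((ch(0,105,120),1.9),(ch(0,81,140),1.9),(ch(0,64,131),1.9),(ch(0,50,117),1.9),(ch(0,41,100),1.9),(ch(0,34.5,95),1.9))
```

```text
t 61.0 tcp [551.1 211.2 120.6] rpy [-180.     0.     1.9] F [-1.3  1.1  5.8] w -0.1 g 3.1 j [0.18 0.66 1.63 0.   0.85 1.71]
  -> [551.3 210.7 120. ] 1.9 : shift [0.02 0.05 0.06] turn [-0.  0. -0.] rows 0.0
  -> [552.1 186.8 140. ] 1.9 : shift [ 0.   2.4 -2. ] turn [0. 0. 0.] rows 0.7
  -> [552.7 169.8 131. ] 1.9 : shift [0.  1.7 0.9] turn [0. 0. 0.] rows 0.5
  -> [553.1 155.8 117. ] 1.9 : shift [-0.   1.4  1.4] turn [0. 0. 0.] rows 0.5
  -> [553.4 146.8 100. ] 1.9 : shift [0.  0.9 1.7] turn [0. 0. 0.] rows 0.5
  -> [553.7 140.3  95. ] 1.9 : shift [-0.    0.65  0.5 ] turn [0. 0. 0.] rows 0.2
```

Call:
arm_command --targets '[[[0,0.6,-0.6,0,0,0,0],[0,1.2,-1.2,0,0,0,0],[0,1.8,-1.7,0,0,0,0],[0,2.4,-2,0,0,0,0],[0,3,-1.8,0,0,0,0],[0,3.6,-1.4,0,0,0,0],[0,4.1,-1.1,0,0,0,0],[0,4.1,-1.1,0,0,0,0]]]'

```text
clock: 61.65
tool_pos: [0.5517, 0.1702, 0.13]
tcp_rot: [3.142, 0.003, 0.032]
ft_force: [-0.5, -0.4, 0.4]
gripper_width: 0.0004
grip_force: 0.0
```

Call:
arm_command --targets '[[[0,0.4,0.3,0,0,0,0],[0,0.8,0.7,0,0,0,0],[0,1.1,1,0,0,0,0],[0,1.4,1.4,0,0,0,0],[0,1.7,1.9,0,0,0,0],[0,2,2.5,0,0,0,0],[0,2.3,3.1,0,0,0,0],[0,2.3,3.1,0,0,0,0]]]'

```text
clock: 62.32
tool_pos: [0.5522, 0.1477, 0.0986]
tcp_rot: [-3.141, 0.003, 0.032]
ft_force: [-0.0, -0.7, -0.8]
gripper_width: 0.0
grip_force: 0.0
```

Call:
arm_command --targets '[[[0,0.2,0.3,0,0,0,0],[0,0.4,0.6,0,0,0,0],[0,0.6,0.9,0,0,0,0],[0,0.8,1.2,0,0,0,0],[0,0.9,1.5,0,0,0,0],[0,0.9,1.6,0,0,0,0],[0,0.9,1.6,0,0,0,0],[0,0.9,1.6,0,0,0,0]]]'

```text
clock: 62.98
tool_pos: [0.5532, 0.1392, 0.0838]
tcp_rot: [-3.141, 0.001, 0.033]
ft_force: [0.8, -0.3, -0.2]
gripper_width: 0.0004
grip_force: 0.0
```

Run:
```python
from hr import *
plan((ch(0,31,81),1.9))
p=read_camera("side"); cv2.imwrite("pics/s10.png",cv2.resize(p["image"][180:300,220:350],None,fx=5,fy=5,interpolation=2))
```

```text
t 63.0 tcp [553.2 139.2  83.8] rpy [-1.8e+02  1.0e-01  1.9e+00] F [ 0.8 -0.3 -0.2] w 0.4 g 0.0 j [0.05 0.7  1.7  0.   0.74 1.59]
  -> [553.8 136.8  81. ] 1.9 : shift [0.05 0.25 0.28] turn [-0.   0.1 -0. ] rows 0.1
```

View pics/s10.png

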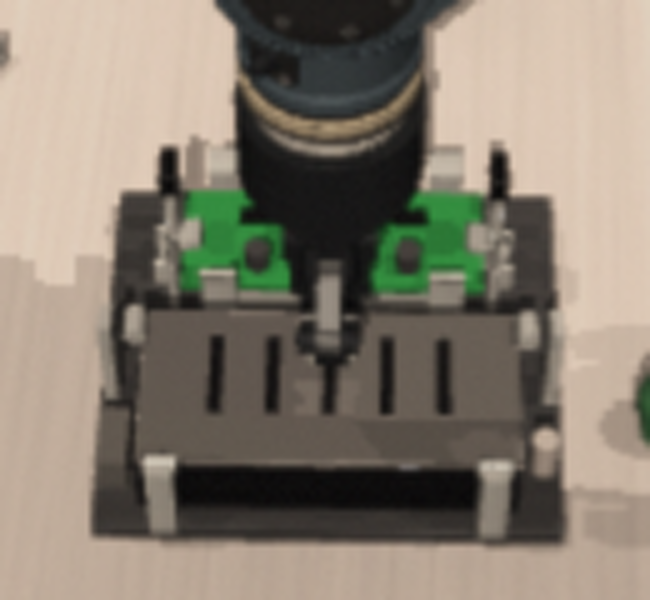

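The cover lies down over the bay (crop (330,385)), finger near its free edge; now press it through the catches.

Call:
arm_command --targets '[[[0,0.2,0.1,0,0,0,0],[0,0.3,0.2,0,0,0,0],[0,0.3,0.3,0,0,0,0],[0,0.3,0.4,0,0,0,0],[0,0.3,0.5,0,0,0,0],[0,0.3,0.6,0,0,0,0],[0,0.3,0.6,0,0,0,0],[0,0.3,0.6,0,0,0,0]]]'

```text
clock: 63.7
tool_pos: [0.5536, 0.1361, 0.0808]
tcp_rot: [3.142, -0.001, 0.033]
ft_force: [-4.9, -1.9, 18.7]
gripper_width: 0.0003
grip_force: 9.2
```

Call:
arm_command --targets '[[[0,0,0.1,0,0,0,0],[0,0,0.2,0,0,0,0],[0,0,0.3,0,0,0,0],[0,0,0.3,0,0,0,0],[0,0,0.3,0,0,0,0],[0,0,0.3,0,0,0,0],[0,0,0.3,0,0,0,0],[0,0,0.3,0,0,0,0]]]'

```text
clock: 64.37
tool_pos: [0.5536, 0.1362, 0.0805]
tcp_rot: [3.141, -0.002, 0.034]
ft_force: [-8.6, -2.9, 35.9]
gripper_width: -0.0003
grip_force: 18.0
```

Call:
arm_command --targets '[[[0,0,-1,0,0,0,0],[0,0,-3,0,0,0,0],[0,0,-6,0,0,0,0],[0,0,-10,0,0,0,0],[0,0,-14,0,0,0,0],[0,0,-18,0,0,0,0],[0,0,-20,0,0,0,0],[0,0,-20,0,0,0,0]]]'

```text
clock: 65.03
tool_pos: [0.5566, 0.1365, 0.2811]
tcp_rot: [-3.141, -0.012, 0.033]
ft_force: [0.7, 0.4, 0.3]
gripper_width: -0.0002
grip_force: 0.0
```

Call:
arm_command --targets '[[[-1,3,0,0,0,0,0],[-2,7,0,0,0,0,0],[-3,11,0,0,0,0,0],[-4,15,0,0,0,0,0],[-5,19,0,0,0,0,0],[-6,23,0,0,0,0,0],[-6,26,0,0,0,0,0],[-6,26,0,0,0,0,0]]]'

```text
clock: 65.7
tool_pos: [0.502, -0.131, 0.274]
tcp_rot: [3.14, 0.0, 0.027]
ft_force: [0.4, 0.0, -0.7]
gripper_width: 0.0003
grip_force: 0.0
```

Run:
```python
from hr import *
for n in("side","top"):
    p=read_camera(n);X=cloud(p);q=Ro.from_euler("z",-YAW,degrees=True).apply((X-O).reshape(-1,3)).reshape(X.shape)*1e3
    m=(abs(q[...,0])<75)&(q[...,1]>14)&(q[...,1]<82)&(q[...,2]>35);P=q[m]
    print(n,m.sum(),"cover z(y) fit",np.polyfit(P[:,1],P[:,2],1),"median",np.median(P[:,2]))
    m=(abs(q[...,0])>64)&(abs(q[...,0])<130)&(abs(q[...,1]+50)<15)&(q[...,2]>75)
    print("lever pads x", [np.round(np.median(q[m&(s*q[...,0]>0)],axis=0),1) for s in(-1,1)])
    if n=="side": cv2.imwrite("pics/s11.png",cv2.resize(p["image"][80:310,190:390],None,fx=2.5,fy=2.5,interpolation=2))
    hsv=cv2.cvtColor(p["image"],cv2.COLOR_BGR2HSV)
    g=(hsv[...,0]>45)&(hsv[...,0]<80)&(hsv[...,1]>120)
    for c,k,P in blobs(p,X,g,100): print(n,c,k,*rect(P),"z",np.round(np.percentile(P[:,2]*1000,[5,50,95]),1))
plan()
```

```text
side 1757 cover z(y) fit [-2.67188421e-03  5.69707041e+01] median 56.84486681612263
lever pads x [array([-73.5, -44.1,  89.4]), array([ 74.8, -43. ,  89.1])]
side [316 120] 274 [ 496.7 -359. ] [135.7  53.7] 7.1 z [ 6.3 10.1 13.6]
side [286 228] 656 [558.9  57.1] [140.7  58.5] 1.3 z [30.3 33.5 36.6]
top 1913 cover z(y) fit [-4.91410465e-03  5.57076126e+01] median 55.4839764353498
lever pads x [array([-75.5, -50.3,  87.5]), array([ 73. , -49.9,  88.1])]
top [269 220] 1067 [557.5  56.4] [142.5  59. ] 2.3 z [23.6 31.9 36.2]
top [446 254] 434 [ 448.8 -283.5] [ 79.6 217.6] 11.4 z [ 4.6  8.4 12.9]
t 65.8 tcp [ 501.4 -126.4  273.8] rpy [-1.799e+02  1.000e-01  1.700e+00] F [0.5 0.  0.4] w 0.2 g 0.0 j [-0.46  0.36  1.68  0.    1.1   1.08]
```

View pics/s11.png

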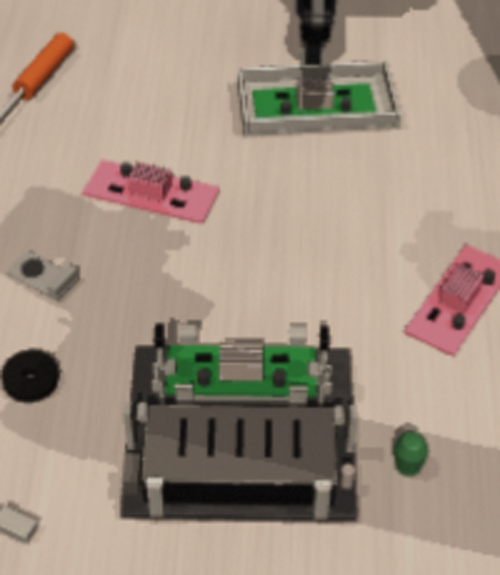

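The cover is flat and shut, both levers are upright, the spare board is seated, and the old board is in the tray at crop (315,98). The bystanders have not moved.

```bash
python3 -c "
from rig import *
print(job_done())"
```

```text
the job is handed in; nothing more can be done
None
```

I finished the job and handed it in at about 66 s of the 210 s; the hand-in gave no verdict. My last camera check showed the old board flat in the tray, the spare seated under both upright levers and the cover lying flat and shut. Each of the three relays had been pressed to a firm stop in its recess before the cover closed.

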